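# Clamp the spare column in the hinged heating block

### The arm

A 6-joint arm with a two-finger parallel gripper is mounted at the origin on a cart in front of the work surface, level with it; the furniture and walls round the work are solid. World frame = base frame: x ahead of the robot, y to its left, z up, the work surface at z = 0. Lengths are in m, angles in rad, forces in N, time in s.
With the tool pointing down it reaches from about 0.35 to 0.775 m from the base axis. Payload 5.5 kg.
Tool frame: the origin (TCP) lies between the finger pads; the fingertips stand 11 mm ahead of it and the grasp point (between the pads) lies 8 mm behind it (tips_ahead is the distance from the TCP to the fingertips, in m); z points along the fingers, y is the line along which they close (so a half turn about z gives the same grasp; the last joint's range is limited). The gripper opens to 85 mm and grips with 20 to 120 N. Pads are 22 mm wide; open, the fingers measure 114 mm over their backs; the gripper's body (76 mm by 85 mm) begins 54 mm behind the grasp point. The pads swing forward as they close: fully open they stand 13 mm farther back than shut.
Start: joints at [-1.305, 0.313, 0.046, 1.304, 0, 1.431], TCP at [0.227, -0.528, 0.242] pointing down, gripper open.
Joint ranges: [-2.76, 2.76], [-0.86, 1.69], [-1.03, 1.26], [-2.2, 2.34], [-1.47, 1.5], [-3.14, 3.14]. Speed limits (rad/s): [2.57, 2.57, 3.14, 3.14, 3.14, 3.14].

### API

Orientations are given as a unit quaternion [w, x, y, z].
In Python, from workcell import * gives the robot as it stands. The module is installed in compiled form; this text tells all that it offers.
- The arm moves only by the tool jog_arm, never from a script. Its argument "moves" is a list of rows, each an object with "fingers": the closure, from 0 (fully open) to 1 (shut); "slide": the shift along the tool's x, y, z in mm, a list of three; "angular": the turn, a rotation vector about the tool's x, y, z in degrees, a list of three. A call has 1 to 10 rows; each row is the pose to reach, as a shift and turn from the pose commanded when the call began, along the tool's axes at that moment; what a row does not reach only later rows make up. A row lasts 1/12 s, in which the tool goes at most 41.7 mm and 7.16 degrees, less where a joint would pass 70% of its speed; a pose out of reach is approached as far as the arm can. A call with a gripper value outside its range is refused whole. The fingers move at their own pace and stop on an object; "squeeze" is the grip in N (left out, the last holds). Time passes only in rows, so rows that repeat a pose let the fingers close. It gives the time, the measured TCP pose, the force, the opening and the grip force at its end, in the units of the state.
- get_state(): the state, without advancing time (a new reading comes with each control period).
- read_camera(name): name is "side" or "top" or "wrist"; returns a dict with "color" (400x640x3 uint8, red, green, blue), "fovy" (degrees; the focal length in pixels is half the picture's height over the tangent of half this angle, whatever the lens; pixels are square), "cx", "cy" (the principal point, pixels), "D" ([k1, k2, p1, p2, k3] as OpenCV has them; the pictures are not rectified), "world_from_camera" (4x4, takes a point from camera to world coordinates); the wrist camera has in their place "tool_from_camera" (4x4, takes a point from camera to tool coordinates, whose origin is the TCP and whose axes are the flange's). Camera axes: x right, y down, z forward; pixel columns grow to the right and rows downward; lengths in m; the calibration is good to about 2 mm. A picture is of the moment at which its call begins: read the wrist's pose just before it. There is no depth.
- hand_in(): hands the job in; it is judged then, once.
Trained networks look in a picture, given as the dict that the camera call returned (one of the last four; its "shot" number tells which), for a name from the list of things; names that differ only in an ending like _2 or _b are one class to them, and where a whole thing is asked for, a point or a joint stands for the part that bears it (a point fixed in the world has none). Each returns a list of dicts, best first, with "p" (0 to 1); they miss things now and then, are a little off and sometimes report something else, mostly with a low value. They report only what shows in the picture. A call takes as long as a camera call.
- look_for(target, picture): "point" ([column, row] in pixels, amid what is visible of it).
- tip_of(target, picture): "point" ([column, row] in pixels: a listed point, or the origin of a listed thing).
The state is a dict: "clock": time; "joint_pos": joint angles; "qvel": joint speeds; "tau": joint torques, N m; "tcp_pos": TCP position; "orientation": TCP orientation; "wrist_force": force on the tool from outside, world axes, zero at the start; "ft_torque": the same for the moment, N m; "finger_gap": finger opening in m; "grip_force": force on a finger pad.
Only numpy, scipy, OpenCV 4.12 (cv2) and the standard library are available. Lean on these libraries where they do the work, as an engineer would, in place of code of your own. Each camera call takes 0.05 s, during which the arm holds its last target. There are 200 camera calls.

### The job

Lay the spare HPLC column into the spring cradle of the open hinged heating block, centred so that an end fitting sticks out at each end (either way round), and let go of it; then swing the lid down over it. Take the red-handled locking pin from its parking hole and push it down through the slot in the lid lug and the hole in the lug below until its flange has pressed the lid completely shut against the springs. Finish there, still gripping the pin and pressing it down, so that I can slip the retaining clip in underneath; leave the spanner, the beaker and the reagent bottle where they are.

Things in the scene. Friction and masses are not known exactly. Their poses are not given: they have to be found in the camera images.
- heater: Hinged column heating block, fixed on the bench: dark L-shaped base plate, aluminium lower half 64 x 104 mm whose flat top (parting plane) is 40 mm above the bench, grey lid. Origin: on the bench (z = 0) below the cradle's middle. z up; y along the channel for the column; x from the pin lug (-x side) towards the hinge (+x side).
- cradle_mid (a point): Middle of the empty cradle's floor, 45 mm above the bench; axes as heater. Cradle: two copper saddles, 24 to 50 mm either way along y, a 48 mm gap between them for the fingers; slot 13.5 mm wide between flared guides 8 mm high. Both ride on springs, 3 N per mm, up to 6.8 mm down: the column's weight sinks them 0.5 mm, the shut lid 6 mm.
- lid_hinge (a point): Middle of the lid's hinge axis, 46 mm from the cradle's middle and 40 mm above the bench; the axis runs along y; axes as heater.
- lid (a joint): Lid angle, rad: 0 shut, 1.57 upright; starts open at 1.75 to 2.0, leaning away from the cradle (stop at 2.1). Friction hinge: it stays where it is left; only below about 0.5 it sinks by itself until it rests on the column at about 0.1, lug 9 mm up. Pressing it shut takes 6 to 8 N at the lug; let go, it springs back. Lid 104 mm wide, 22 mm thick, 70 mm from hinge to front edge, then the lug.
- lid_slot (a point): Centre of the slot in the lid's lug, on the lug's outer face (upper when shut), 86.5 mm from the hinge axis along the lid and 10 mm outward of the parting plane; turns with the lid: z = outward normal, -x = away from the hinge. Slot 15 mm along x, 10 mm along y. Lug 30 mm wide, 10 mm thick, free end 17.5 mm beyond this point.
- pin_hole (a point): Centre of the round through hole, 9.6 mm wide, in the lower lug, on the lug's upper face 40 mm above the bench (88 mm from the hinge axis). Lug 30 mm wide, 12 mm thick, free space below it. Axes as heater. Lid slot and hole line up when the lid is down.
- pin: Upright locking pin, 74 mm tall, 50 g: 8 mm thick steel shank 38 mm long with tapered nose and a cross hole for the clip, flange 22 mm across and 4 mm thick, red round grip 14 mm thick and 32 mm tall. Origin: tip of the nose; z up along the pin. Starts parked in the black boss (top 46 mm above the bench), flange resting on it: lift 40 mm. Fully home, its tip is 28 mm below pin_hole.
- pin_grip (a point): Point on the pin's axis in the red grip, 64 mm above the tip, 10 mm below the grip's top, 22 mm above the flange's upper face: a good height to grip.
- column: Spare HPLC column lying down, 160 mm long, 0.11 to 0.23 kg: white/steel barrel 10 mm thick and 116 mm long, end fittings 14 mm wide. Origin: middle of its underside (barrel axis 7 mm above it); y along the column, z up. Starts on the mouse mat, 2.6 mm above the bench. In the cradle, lid open, its origin is about 42.5 mm above the bench.
- spanner: Small flat spanner, 118 mm long, on the mouse mat beside the column (the two swap places at random). Leave alone. Origin: middle of its underside.
- beaker: Small glass beaker, 45 mm across, 58 mm tall, standing to the right behind the block. Leave alone. Origin: middle of its underside.
- bottle: Glass reagent bottle with stopper, 61 mm across, 126 mm tall, standing left of the papers. Leave alone. Origin: middle of its underside.

How it is judged:
By the outcome, as a careful person would: the job done as asked, in the order asked, and still so for the second after the job is handed in, while the arm keeps its last pose, push and grip.
It also fails if it takes over 64 s, if anything falls off the work surface, if the arm or the gripper's body presses on something with over 40 N, if the wrist force passes 120 N, or if a joint passes its speed limit or range.

## Working session

There is one attempt and no reset: what is moved stays moved. The work goes in short steps, Python scripts to look and compute and a tool call to move; the robot and the scene stay as the last step left them, time stands still between calls to the robot, and variables do not carry over. Pictures are saved under pics/ and viewed, at most 10 in all, crops included, and the job is handed in when it is done.

Besides the shell and the picture viewer there is one more tool, called after "Emit:" by a JSON object that holds its "fn" and its "kwargs". jog_arm: Moves the arm, as the interface text tells. Its arguments: {"type":"object","properties":{"moves":{"type":"array","items":{"type":"object","properties":{"fingers":{"type":"number"},"slide":{"type":"array","items":{"type":"number"}},"angular":{"type":"array","items":{"type":"number"}}}}},"squeeze":{"type":"number"}},"required":["moves"]}

```bash
mkdir -p pics; cat > h.py <<'E'
from workcell import *
import numpy as np, cv2
from scipy.spatial.transform import Rotation as R
def Rq(q): return R.from_quat([q[1],q[2],q[3],q[0]]).as_matrix()
def T_wt(s):
    T=np.eye(4);T[:3,:3]=Rq(s["orientation"]);T[:3,3]=s["tcp_pos"];return T
def snap(n,save=None):
    s=get_state();p=read_camera(n)
    p["W"]=np.array(p["world_from_camera"]) if n!="wrist" else T_wt(s)@np.array(p["tool_from_camera"])
    if save: cv2.imwrite("pics/"+save,p["color"][...,::-1])
    return p
def K(p):
    f=200/np.tan(np.radians(p["fovy"])/2);return np.array([[f,0,p["cx"]],[0,f,p["cy"]],[0,0,1.]])
def ray(p,px):
    u=cv2.undistortPoints(np.array([[px]],float),K(p),np.array(p["D"],float))[0,0]
    return p["W"][:3,3],p["W"][:3,:3]@np.array([u[0],u[1],1.])
def onz(p,px,z):
    o,d=ray(p,px);return o+d*(z-o[2])/d[2]
def tri(obs):
    A=np.zeros((3,3));b=np.zeros(3)
    for p,px in obs:
        o,d=ray(p,px);d=d/np.linalg.norm(d);M=np.eye(3)-np.outer(d,d);A+=M;b+=M@o
    return np.linalg.solve(A,b)
def proj(p,X):
    W=np.linalg.inv(p["W"]);r=cv2.Rodrigues(W[:3,:3])[0]
    return cv2.projectPoints(np.array([X],float),r,W[:3,3],K(p),np.array(p["D"],float))[0][0,0]
def totool(v): # world vector -> tool mm
    s=get_state();return Rq(s["orientation"]).T@np.array(v)*1000
E
python3 - <<'E'
from h import *
np.set_printoptions(precision=4,suppress=True)
s=get_state();print(s["tcp_pos"],Rq(s["orientation"]),s["clock"])
P={n:snap(n,n+"0.png") for n in("side","top")}
Z=dict(heater=0,cradle_mid=.045,lid_hinge=.04,pin_hole=.04,pin_grip=.072,pin=.008,column=.0026,spanner=.0026,beaker=0,bottle=0,lid_slot=.12)
for t in Z:
    o=[]
    for n,p in P.items():
        r=tip_of(t,p)[:2]
        for k in r: print(t,n,np.round(k["point"]),round(k["p"],2),onz(p,k["point"],Z[t]))
        if r:o.append((p,r[0]["point"]))
    if len(o)==2: print("   tri",tri(o))
for n,p in P.items():print(n,p["W"][:3,3],p["W"][:3,2])
E
```

```text
[ 0.2268 -0.5278  0.2414] [[ 0.9188  0.3947 -0.0005]
 [ 0.3947 -0.9188  0.0018]
 [ 0.0002 -0.0019 -1.    ]] 0.0
heater side [335. 214.] 0.63 [ 0.5775 -0.0629  0.    ]
heater side [349. 126.] 0.49 [0.4876 0.2181 0.    ]
heater top [310. 191.] 0.61 [ 0.57   -0.0591  0.    ]
heater top [294. 178.] 0.44 [ 0.6076 -0.0161  0.    ]
   tri [ 0.5736 -0.0578 -0.0106]
cradle_mid side [335. 204.] 0.96 [ 0.5778 -0.0636  0.045 ]
cradle_mid top [308. 183.] 0.61 [ 0.582  -0.0559  0.045 ]
   tri [ 0.5796 -0.0585  0.0418]
lid_hinge side [352. 194.] 0.78 [ 0.5997 -0.0197  0.04  ]
lid_hinge top [293. 180.] 0.69 [ 0.5918 -0.0158  0.04  ]
lid_hinge top [308. 192.] 0.4 [ 0.5599 -0.0565  0.04  ]
   tri [ 0.5959 -0.014   0.0294]
pin_hole side [320. 215.] 0.87 [ 0.5578 -0.1045  0.04  ]
pin_hole side [338. 224.] 0.29 [ 0.6057 -0.108   0.04  ]
pin_hole top [324. 191.] 0.72 [ 0.562 -0.1    0.04 ]
pin_hole top [333. 167.] 0.16 [ 0.6282 -0.1239  0.04  ]
   tri [ 0.5597 -0.102   0.0395]
pin_grip side [338. 225.] 0.62 [ 0.6143 -0.1292  0.072 ]
pin_grip top [210. 216.] 0.53 [0.4881 0.198  0.072 ]
pin_grip top [334. 1
[... 443 characters left out ...]
0.0026]
spanner top [407. 256.] 0.69 [ 0.3894 -0.3246  0.0026]
   tri [ 0.5124 -0.2127  0.2749]
beaker top [387. 152.] 0.71 [ 0.6859 -0.2813  0.    ]
beaker top [323. 193.] 0.24 [ 0.5655 -0.0965  0.    ]
bottle side [349. 126.] 0.7 [0.4884 0.2189 0.    ]
bottle side [319. 214.] 0.48 [ 0.5435 -0.0802  0.    ]
bottle top [207. 219.] 0.76 [0.4905 0.2262 0.    ]
   tri [ 0.4888  0.2253 -0.0041]
lid_slot side [362. 160.] 0.57 [0.6022 0.0239 0.12  ]
lid_slot side [351. 196.] 0.21 [ 0.62   -0.0773  0.12  ]
lid_slot top [280. 165.] 0.82 [0.6102 0.0126 0.12  ]
   tri [0.606  0.0113 0.1353]
side [ 0.8027 -0.5645  0.855 ] [-0.253   0.5052 -0.8251]
top [ 0.3414 -0.0831  1.0189] [ 0.206   0.0008 -0.9785]
```

View pics/top0.png

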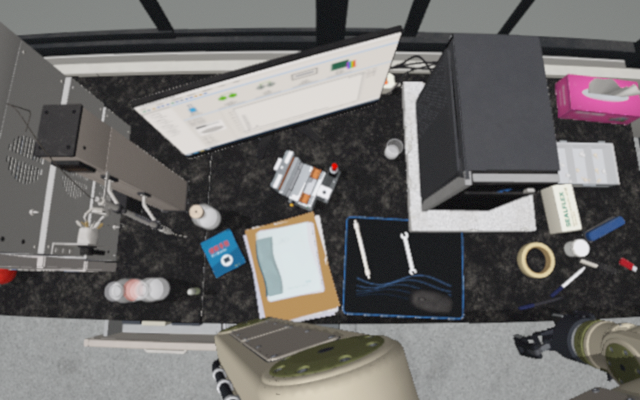

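View pics/side0.png

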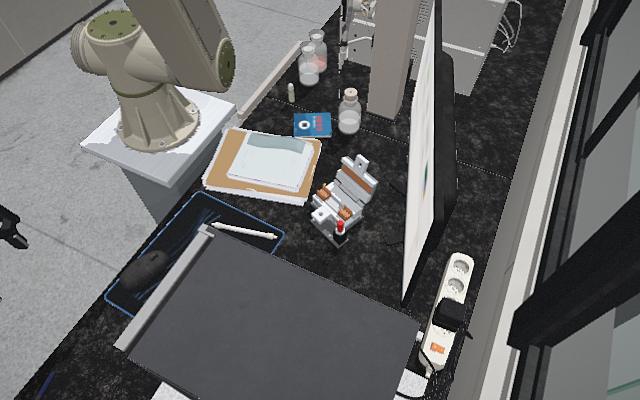

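```bash
cat >> h.py <<'E'
np.set_printoptions(precision=4,suppress=True)
def go(pos,ydir):
    """print slide & angular for pointing-down TCP at pos with tool y along +-ydir"""
    s=get_state();R0=Rq(s["orientation"]);best=None
    for sg in(1,-1):
        y=sg*np.array([ydir[0],ydir[1],0.]);y/=np.linalg.norm(y);z=np.array([0,0,-1.]);x=np.cross(y,z)
        rv=np.degrees(R.from_matrix(R0.T@np.stack([x,y,z],1)).as_rotvec())
        print("slide",np.round(R0.T@(np.array(pos)-s["tcp_pos"])*1000,1),"ang",np.round(rv,1))
E
python3 - <<'E'
from h import *
p=snap("top")
a=onz(p,(357,222),.01);b=onz(p,(367,278),.01);print(a,b)
for q in [(408,210),(408,80),(535,232),(420,180),(420,205),(555,185)]: print(q,onz(p,q,0),onz(p,q,.1))
d=(b-a)[:2];n=[-d[1],d[0]]
go([.38,-.21,.2],n)
go([.29,-.35,.22],n)
w=snap("wrist");print(w["tool_from_camera"])
E
```

```text
[ 0.4817 -0.1899  0.01  ] [ 0.3313 -0.2141  0.01  ]
(408, 210) [ 0.517  -0.3344  0.    ] [ 0.4998 -0.3097  0.1   ]
(408, 80) [ 0.917  -0.3554  0.    ] [ 0.8605 -0.3286  0.1   ]
(535, 232) [ 0.4542 -0.6954  0.    ] [ 0.4431 -0.6353  0.1   ]
(420, 180) [ 0.6036 -0.3729  0.    ] [ 0.5778 -0.3445  0.1   ]
(420, 205) [ 0.5313 -0.369   0.    ] [ 0.5126 -0.3409  0.1   ]
(555, 185) [ 0.5909 -0.7733  0.    ] [ 0.5664 -0.7055  0.1   ]
slide [ 266.2 -232.1   42.3] ang [ 0.  -0.  14.1]
slide [ 266.2 -232.1   42.3] ang [   0.     0.  -165.9]
slide [ 128.3 -139.    22.3] ang [ 0.  -0.  14.1]
slide [ 128.3 -139.    22.3] ang [   0.     0.  -165.9]
[[-0.0003 -0.9605 -0.2784  0.071 ]
 [ 1.      0.     -0.0012 -0.0002]
 [ 0.0012 -0.2784  0.9605 -0.1307]
 [ 0.      0.      0.      1.    ]]
```

Emit:
{"fn": "jog_arm", "kwargs": {"moves": [{"slide":[64,-70,10],"angular":[0,0,7],"fingers":0},{"slide":[128,-139,20],"angular":[0,0,14],"fingers":0},{"slide":[128,-139,20],"angular":[0,0,14],"fingers":0},{"slide":[128,-139,20],"angular":[0,0,14],"fingers":0},{"slide":[266,-232,60],"angular":[0,0,14],"fingers":0},{"slide":[266,-232,60],"angular":[0,0,14],"fingers":0},{"slide":[266,-232,60],"angular":[0,0,14],"fingers":0},{"slide":[266,-232,60],"angular":[0,0,14],"fingers":0},{"slide":[266,-232,60],"angular":[0,0,14],"fingers":0},{"slide":[266,-232,60],"angular":[0,0,14],"fingers":0}]}}

```text
clock: 2.13
tcp_pos: [0.3806, -0.2057, 0.1813]
orientation: [-0.001, 0.997, 0.084, -0.0]
wrist_force: [-0.0, 0.2, 0.0]
finger_gap: 0.0851
grip_force: 0.0
```

```bash
python3 - <<'E'
from h import *
w=snap("wrist","w1.png")
for t,z in(("column",.0026),("spanner",.0026)):
    for r in tip_of(t,w)[:2]: print(t,r,onz(w,r["point"],z))
s=get_state();print(s["tcp_pos"],s["clock"])
# segment white column on dark mat
hsv=cv2.cvtColor(w["color"],cv2.COLOR_RGB2HSV)
m=((hsv[...,2]>120)&(hsv[...,1]<60)).astype(np.uint8)
n,l,st,c=cv2.connectedComponentsWithStats(m)
for i in range(1,n):
    if st[i,4]>800: print(st[i],c[i])
E
```

```text
column {'point': [319.3, 162.6], 'p': 0.86} [ 0.4088 -0.2005  0.0026]
spanner {'point': [428.0, 190.2], 'p': 0.95} [ 0.3986 -0.3295  0.0026]
[ 0.38   -0.2103  0.1826] 2.2833
[  445     0   195   180 15142] [531.1271 107.8526]
[ 199   53   50  223 2377] [221.7703 144.1233]
[    0    67   214   333 36579] [105.2328 196.67  ]
[ 309   85   18  148 1373] [318.0051 157.0706]
[ 416  140   24  101 1017] [426.5329 186.1711]
[ 260  305  147   40 2683] [325.5304 323.1193]
[ 453  353   57   47 1698] [479.1278 380.3357]
```

View pics/w1.png

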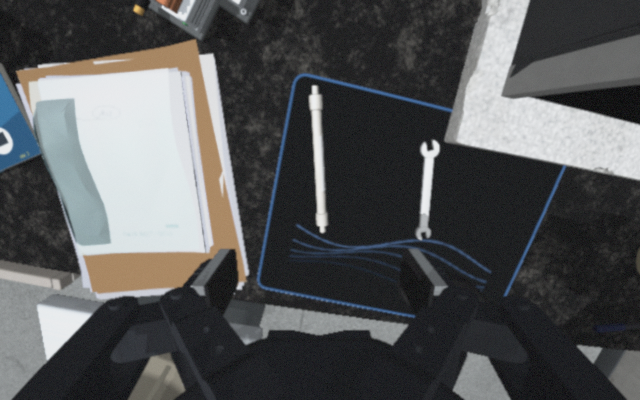

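```bash
cat >> h.py <<'E'
def column(w,box,z):
    x0,y0,x1,y1=box
    hsv=cv2.cvtColor(w["color"],cv2.COLOR_RGB2HSV)
    m=((hsv[...,2]>110)&(hsv[...,1]<60));k=np.zeros_like(m);k[y0:y1,x0:x1]=1;m&=k
    n,l,st,c=cv2.connectedComponentsWithStats(m.astype(np.uint8));i=1+np.argmax(st[1:,4])
    ys,xs=np.where(l==i);P=np.array([onz(w,(x,y),z) for x,y in zip(xs,ys)])[:,:2]
    c=P.mean(0);d=np.linalg.svd(P-c,full_matrices=False)[2][0];t=(P-c)@d
    e=c+d*t.min(),c+d*t.max();return (e[0]+e[1])/2,d,np.ptp(t)
E
python3 - <<'E'
from h import *
w=snap("wrist")
c,d,L=column(w,(300,80,335,240),.0096);print(c,d,L)
n=[-d[1],d[0]]
go([*c,.016],n)
E
```

```text
[ 0.4083 -0.1995] [-0.9759 -0.2181] 0.16145513052261115
slide [ 29.8  -6.8 166.7] ang [ 0.1 -0.  -3.4]
slide [ 29.8  -6.8 166.7] ang [ -0.   -0.1 176.6]
```

Emit:
{"fn": "jog_arm", "kwargs": {"moves": [{"slide":[30,-7,40],"angular":[0,0,-3.4],"fingers":0},{"slide":[30,-7,80],"angular":[0,0,-3.4],"fingers":0},{"slide":[30,-7,110],"angular":[0,0,-3.4],"fingers":0.3},{"slide":[30,-7,110],"angular":[0,0,-3.4],"fingers":0.5},{"slide":[30,-7,110],"angular":[0,0,-3.4],"fingers":0.5},{"slide":[30,-7,110],"angular":[0,0,-3.4],"fingers":0.5}]}}

```text
clock: 2.83
tcp_pos: [0.4087, -0.2, 0.0739]
orientation: [0.001, 0.994, 0.109, 0.001]
wrist_force: [-0.5, 0.5, -0.4]
finger_gap: 0.0429
grip_force: 0.0
```

```bash
python3 - <<'E'
from h import *
w=snap("wrist","w2.png");s=get_state();print(s["tcp_pos"],s["finger_gap"],s.get("tips_ahead"))
r=tip_of("column",w)[:1];print(r,[onz(w,q["point"],.0026) for q in r])
print(proj(w,[.4083,-.1995,.0096]))
E
```

```text
[ 0.4094 -0.2003  0.0745] 0.04277074270295218 None
[{'point': [317.2, 217.6], 'p': 0.89}] [array([ 0.4094, -0.1982,  0.0026])]
[318.4878 222.3951]
```

View pics/w2.png

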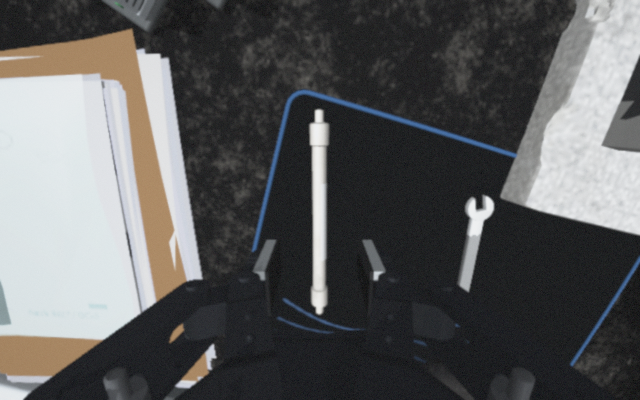

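```bash
python3 - <<'E'
from h import *
w=snap("wrist")
c,d,L=column(w,(295,100,345,320),.0096);print(c,d,L)
go([*c,.0155],[-d[1],d[0]])
E
```

```text
[ 0.4084 -0.1996] [-0.976  -0.2175] 0.1621570139581585
slide [-1.4 -1.  59.2] ang [ 0.2 -0.2  0. ]
slide [-1.4 -1.  59.2] ang [   0.3    0.3 -180. ]
```

Emit:
{"fn": "jog_arm", "kwargs": {"moves": [{"slide":[-1,-1,30],"fingers":0.5},{"slide":[-1,-1,50],"fingers":0.5},{"slide":[-1,-1,59],"fingers":0.5},{"slide":[-1,-1,59],"fingers":1},{"slide":[-1,-1,59],"fingers":1},{"slide":[-1,-1,59],"fingers":1},{"slide":[-1,-1,59],"fingers":1},{"slide":[-1,-1,59],"fingers":1},{"slide":[-1,-1,59],"fingers":1}], "squeeze": 50}}

```text
schema error: expected keys fingers, slide, angular
```

Emit:
{"fn": "jog_arm", "kwargs": {"moves": [{"slide":[-1,-1,30],"angular":[0,0,0],"fingers":0.5},{"slide":[-1,-1,50],"angular":[0,0,0],"fingers":0.5},{"slide":[-1,-1,59],"angular":[0,0,0],"fingers":0.5},{"slide":[-1,-1,59],"angular":[0,0,0],"fingers":1},{"slide":[-1,-1,59],"angular":[0,0,0],"fingers":1},{"slide":[-1,-1,59],"angular":[0,0,0],"fingers":1},{"slide":[-1,-1,59],"angular":[0,0,0],"fingers":1},{"slide":[-1,-1,59],"angular":[0,0,0],"fingers":1},{"slide":[-1,-1,59],"angular":[0,0,0],"fingers":1}], "squeeze": 50}}

```text
clock: 3.73
tcp_pos: [0.408, -0.1985, 0.0148]
orientation: [0.001, 0.994, 0.11, 0.001]
wrist_force: [-0.8, -0.5, 7.5]
finger_gap: 0.0078
grip_force: 51.7
```

```bash
python3 - <<'E'
from h import *
go([.47,-.09,.21],[.37,.93])
E
```

```text
slide [  84.5  -91.9 -195.3] ang [   0.2    0.1 -145.7]
slide [  84.5  -91.9 -195.3] ang [ 0.1 -0.1 34.3]
```

Emit:
{"fn": "jog_arm", "kwargs": {"moves": [{"slide":[0,0,-20],"angular":[0,0,0],"fingers":1},{"slide":[0,0,-55],"angular":[0,0,0],"fingers":1},{"slide":[0,0,-90],"angular":[0,0,0],"fingers":1},{"slide":[0,0,-90],"angular":[0,0,0],"fingers":1}]}}

```text
clock: 4.07
tcp_pos: [0.4105, -0.2, 0.1095]
orientation: [0.003, 0.994, 0.11, 0.004]
wrist_force: [1.4, -0.2, -2.4]
finger_gap: 0.0079
grip_force: 50.7
```

```bash
python3 - <<'E'
from h import *
go([.47,-.09,.21],[.37,.93])
s=get_state();print(s["finger_gap"],s["wrist_force"])
E
```

```text
slide [  82.9  -93.5 -100.6] ang [   0.7    0.4 -145.6]
slide [  82.9  -93.5 -100.6] ang [ 0.3 -0.5 34.4]
0.007863650279827087 [ 1.3566 -0.2058 -2.4451]
```

Emit:
{"fn": "jog_arm", "kwargs": {"moves": [{"slide":[20,-20,-30],"angular":[0,0,7],"fingers":1},{"slide":[40,-40,-60],"angular":[0,0,14],"fingers":1},{"slide":[60,-60,-90],"angular":[0,0,21],"fingers":1},{"slide":[83,-93,-100],"angular":[0,0,28],"fingers":1},{"slide":[83,-93,-100],"angular":[0,0,34.4],"fingers":1},{"slide":[83,-93,-100],"angular":[0,0,34.4],"fingers":1},{"slide":[83,-93,-100],"angular":[0,0,34.4],"fingers":1},{"slide":[83,-93,-100],"angular":[0,0,34.4],"fingers":1}]}}

```text
clock: 4.73
tcp_pos: [0.4646, -0.0948, 0.2024]
orientation: [-0.002, 0.983, -0.186, -0.0]
wrist_force: [-0.7, 0.3, -2.3]
finger_gap: 0.0083
grip_force: 50.7
```

```bash
python3 - <<'E'
from h import *
w=snap("wrist","w3.png");s=get_state();print(s["tcp_pos"])
Z=dict(heater=0,cradle_mid=.045,lid_hinge=.04,pin_hole=.04,pin_grip=.072,lid_slot=.13,column=.2)
for t in Z:
    for r in tip_of(t,w)[:2]: print(t,r,onz(w,r["point"],Z[t]))
E
```

```text
[ 0.4646 -0.0951  0.2024]
heater {'point': [255.4, 108.1], 'p': 0.56} [ 0.5732 -0.0577  0.    ]
cradle_mid {'point': [242.3, 101.1], 'p': 0.71} [ 0.5783 -0.057   0.045 ]
lid_hinge {'point': [201.2, 105.3], 'p': 0.84} [ 0.5912 -0.0152  0.04  ]
pin_hole {'point': [288.8, 103.9], 'p': 0.64} [ 0.5593 -0.0983  0.04  ]
pin_grip {'point': [283.8, 18.4], 'p': 0.88} [ 0.6208 -0.1235  0.072 ]
lid_slot {'point': [109.4, 99.6], 'p': 0.84} [0.6014 0.0122 0.13  ]
column {'point': [317.9, 252.7], 'p': 0.87} [ 0.4696 -0.0957  0.2   ]
```

View pics/w3.png

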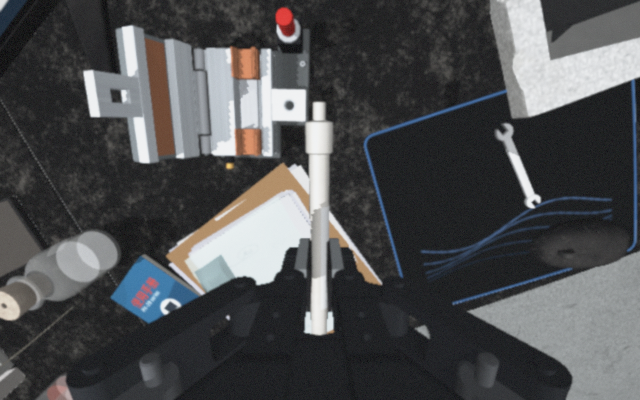

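```bash
python3 - <<'E'
from h import *
w=snap("wrist");s=get_state()
hsv=cv2.cvtColor(w["color"],cv2.COLOR_RGB2HSV)
m=((hsv[...,0]<18)&(hsv[...,1]>100)&(hsv[...,2]>90)).astype(np.uint8)
n,l,st,c=cv2.connectedComponentsWithStats(m)
C=[]
for i in range(1,n):
    if st[i,4]>60: print(st[i],c[i],onz(w,c[i],.050))
T=T_wt(s)
for x in(80,58):print("end",proj(w,(T@[x/1000,0,.0054,1])[:3]))
tc=np.array(w["tool_from_camera"]);print(T[:3,:3])
g=cv2.resize(w["color"][20:180,70:340],None,fx=2.9,fy=2.9,interpolation=cv2.INTER_CUBIC);cv2.imwrite("pics/c3.png",g[...,::-1])
E
```

```text
[276   8  19  29 403] [285.4938  21.598 ] [ 0.6267 -0.1241  0.05  ]
[ 147   40   28  116 1803] [160.6933  97.3888] [0.6121 0.0156 0.05  ]
[231  47  29  33 804] [245.6219  63.7612] [ 0.6078 -0.0751  0.05  ]
[236 130  25  26 608] [248.2681 142.1645] [ 0.5407 -0.0466  0.05  ]
[ 169  165  139  115 1961] [243.3381 208.5339] [ 0.4791 -0.0115  0.05  ]
[331 228  16  19  85] [337.4353 237.2118] [ 0.411  -0.0945  0.05  ]
[356 261  21  23 159] [365.2264 272.8239] [ 0.3576 -0.1091  0.05  ]
end [319.602  102.8097]
end [319.5913 150.5176]
[[ 0.9315 -0.3637  0.0016]
 [-0.3637 -0.9315  0.0045]
 [-0.0001 -0.0048 -1.    ]]
```

View pics/c3.png

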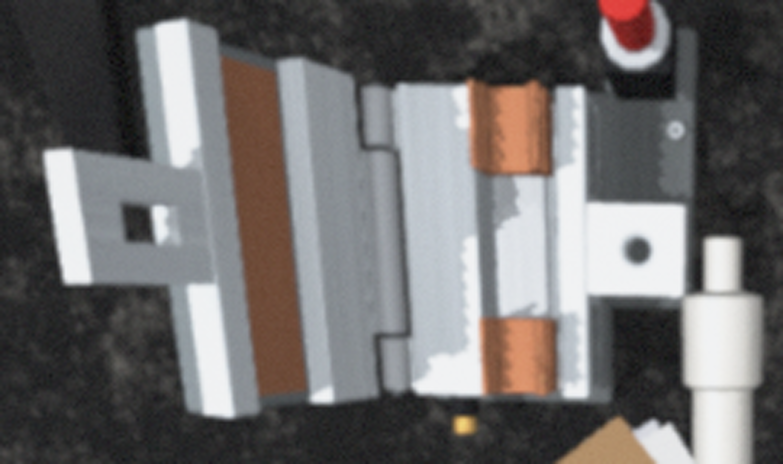

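```bash
python3 - <<'E'
from h import *
go([.5745,-.0595,.085],[.375,.927])
E
```

```text
slide [ 88.8 -72.  118.5] ang [  -0.    -0.4 -179.3]
slide [ 88.8 -72.  118.5] ang [-0.3  0.   0.7]
```

Emit:
{"fn": "jog_arm", "kwargs": {"moves": [{"slide":[25,-20,10],"angular":[-0.3,0,0.7],"fingers":1},{"slide":[50,-40,30],"angular":[-0.3,0,0.7],"fingers":1},{"slide":[75,-60,50],"angular":[-0.3,0,0.7],"fingers":1},{"slide":[89,-72,70],"angular":[-0.3,0,0.7],"fingers":1},{"slide":[89,-72,100],"angular":[-0.3,0,0.7],"fingers":1},{"slide":[89,-72,118],"angular":[-0.3,0,0.7],"fingers":1},{"slide":[89,-72,118],"angular":[-0.3,0,0.7],"fingers":1},{"slide":[89,-72,118],"angular":[-0.3,0,0.7],"fingers":1}]}}

```text
clock: 5.85
tcp_pos: [0.5617, -0.0956, 0.0843]
orientation: [-0.015, 0.987, -0.161, 0.001]
wrist_force: [0.0, -1.3, -0.5]
finger_gap: 0.0082
grip_force: 50.9
```

```bash
python3 - <<'E'
from h import *
w=snap("wrist","w4.png");s=get_state();print(s["tcp_pos"],s["wrist_force"])
for t,z in(("cradle_mid",.045),("lid_hinge",.04),("pin_hole",.04),("pin_grip",.072),("lid_slot",.13)):
    for r in tip_of(t,w)[:1]: print(t,r,onz(w,r["point"],z))
E
```

```text
[ 0.5623 -0.095   0.0854] [ 0.1309 -0.108  -1.8358]
cradle_mid {'point': [261.6, 235.0], 'p': 0.87} [ 0.5734 -0.0574  0.045 ]
lid_hinge {'point': [199.0, 224.8], 'p': 0.96} [ 0.5921 -0.0168  0.04  ]
pin_hole {'point': [321.9, 233.3], 'p': 0.69} [ 0.5603 -0.0954  0.04  ]
pin_grip {'point': [328.4, 136.3], 'p': 0.86} [ 0.6216 -0.1198  0.072 ]
lid_slot {'point': [38.1, 279.4], 'p': 0.91} [0.6099 0.     0.13  ]
```

View pics/w4.png

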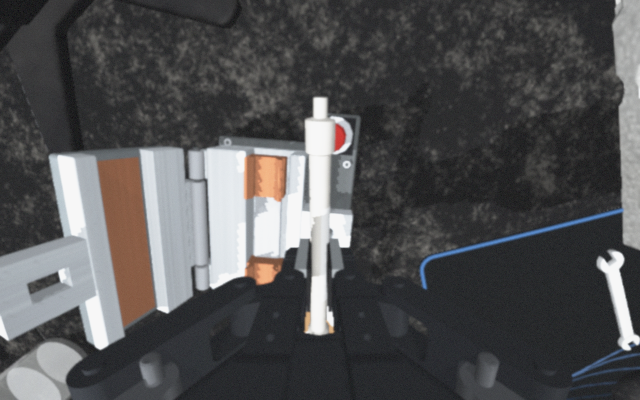

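```bash
python3 - <<'E'
from h import *
s=get_state()
for k in s: print(k,np.round(s[k],4))
go([.5745,-.0595,.12],[.375,.927])
E
```

```text
clock 6.15
joint_pos [-0.3241  0.3951 -0.2321  0.9427  0.03    3.1405]
qvel [-0.0016  0.0027 -0.0059 -0.0048 -0.0031  0.0009]
tau [  0.0219 -50.182   27.2407   0.0075   0.1248  -0.0008]
tcp_pos [ 0.563  -0.0956  0.0869]
orientation [-0.0148  0.9869 -0.1608  0.0028]
wrist_force [-0.3879  0.6877 -1.8855]
ft_torque [-0.0422 -0.0159  0.0272]
grip_force 50.8081
finger_gap 0.0083
slide [ -0.5 -38.9 -32. ] ang [  -0.    -2.7 -176.5]
slide [ -0.5 -38.9 -32. ] ang [-1.7  0.   3.5]
```

Emit:
{"fn": "jog_arm", "kwargs": {"moves": [{"slide":[0,0,-40],"angular":[-1.7,0,0],"fingers":1},{"slide":[-20,10,-80],"angular":[-1.7,0,-4],"fingers":1},{"slide":[-50,25,-115],"angular":[-1.7,0,-10],"fingers":1},{"slide":[-73,35,-120],"angular":[-1.7,0,-17],"fingers":1},{"slide":[-73,35,-120],"angular":[-1.7,0,-24],"fingers":1},{"slide":[-73,35,-120],"angular":[-1.7,0,-31],"fingers":1},{"slide":[-73,35,-120],"angular":[-1.7,0,-38],"fingers":1},{"slide":[-73,35,-120],"angular":[-1.7,0,-45],"fingers":1},{"slide":[-73,35,-120],"angular":[-1.7,0,-52],"fingers":1},{"slide":[-73,35,-120],"angular":[-1.7,0,-59],"fingers":1}]}}

```text
clock: 6.98
tcp_pos: [0.4811, -0.109, 0.2056]
orientation: [0.003, 0.937, 0.349, 0.007]
wrist_force: [-0.1, 0.6, -2.6]
finger_gap: 0.0078
grip_force: 50.8
```

Emit:
{"fn": "jog_arm", "kwargs": {"moves": [{"slide":[0,0,0],"angular":[0,0,-7],"fingers":1},{"slide":[0,0,0],"angular":[0,0,-14],"fingers":1},{"slide":[0,0,0],"angular":[0,0,-21],"fingers":1},{"slide":[0,0,0],"angular":[0,0,-28],"fingers":1},{"slide":[0,0,0],"angular":[0,0,-35],"fingers":1},{"slide":[0,0,0],"angular":[0,0,-42],"fingers":1},{"slide":[0,0,0],"angular":[0,0,-49],"fingers":1},{"slide":[0,0,0],"angular":[0,0,-56],"fingers":1},{"slide":[0,0,0],"angular":[0,0,-63],"fingers":1},{"slide":[0,0,0],"angular":[0,0,-70],"fingers":1}]}}

```text
clock: 7.82
tcp_pos: [0.4811, -0.1089, 0.2055]
orientation: [0.006, 0.568, 0.823, 0.004]
wrist_force: [-0.1, -0.2, -1.8]
finger_gap: 0.0079
grip_force: 50.8
```

```bash
python3 - <<'E'
from h import *
go([.49,-.105,.205],[.375,.927])
print(get_state()["joint_pos"])
E
```

```text
slide [0.5 9.7 0.6] ang [  0.7   0.6 -47.2]
slide [0.5 9.7 0.6] ang [  0.8  -0.8 132.8]
[-0.3892  0.1591 -0.2454  1.1523  0.0062  0.8183]
```

Emit:
{"fn": "jog_arm", "kwargs": {"moves": [{"slide":[0,0,0],"angular":[0,0,-7],"fingers":1},{"slide":[0,0,0],"angular":[0,0,-14],"fingers":1},{"slide":[0,0,0],"angular":[0,0,-21],"fingers":1},{"slide":[0,0,0],"angular":[0,0,-28],"fingers":1},{"slide":[0,0,0],"angular":[0,0,-35],"fingers":1},{"slide":[0,0,0],"angular":[0,0,-42],"fingers":1},{"slide":[0,0,0],"angular":[0.7,0.6,-47.2],"fingers":1},{"slide":[0,0,0],"angular":[0.7,0.6,-47.2],"fingers":1}]}}

```text
clock: 8.48
tcp_pos: [0.4813, -0.109, 0.2054]
orientation: [-0.0, 0.193, 0.981, -0.0]
wrist_force: [0.6, -0.7, -2.4]
finger_gap: 0.008
grip_force: 50.8
```

```bash
python3 - <<'E'
from h import *
go([.5748,-.0585,.11],[.375,.927])
print(get_state()["joint_pos"])
E
```

```text
slide [-67.5  82.1  95.3] ang [-0.  -0.  -0.2]
slide [-67.5  82.1  95.3] ang [ -0.    0.1 179.8]
[-0.385   0.1717 -0.2301  1.1695 -0.0008  0.0025]
```

Emit:
{"fn": "jog_arm", "kwargs": {"moves": [{"slide":[-25,28,0],"angular":[0,0,0],"fingers":1},{"slide":[-50,56,0],"angular":[0,0,0],"fingers":1},{"slide":[-67.5,82,20],"angular":[0,0,0],"fingers":1},{"slide":[-67.5,82,60],"angular":[0,0,0],"fingers":1},{"slide":[-67.5,82,95],"angular":[0,0,0],"fingers":1},{"slide":[-67.5,82,115],"angular":[0,0,0],"fingers":1},{"slide":[-67.5,82,115],"angular":[0,0,0],"fingers":1},{"slide":[-67.5,82,115],"angular":[0,0,0],"fingers":1}]}}

```text
clock: 9.15
tcp_pos: [0.5737, -0.0585, 0.089]
orientation: [-0.002, 0.194, 0.981, -0.0]
wrist_force: [0.5, -0.5, -0.9]
finger_gap: 0.0081
grip_force: 50.8
```

```bash
python3 - <<'E'
from h import *
w=snap("wrist","w5.png");s=get_state();print(s["tcp_pos"],s["wrist_force"],s["joint_pos"])
for t,z in(("cradle_mid",.045),("lid_hinge",.04),("pin_hole",.04),("lid_slot",.13),("column",.077)):
    for r in tip_of(t,w)[:1]: print(t,r,onz(w,r["point"],z))
E
```

```text
[ 0.5751 -0.059   0.0906] [ 1.1033 -0.2225 -1.8851] [-0.2408  0.4069 -0.2031  0.961  -0.0005  0.1503]
cradle_mid {'point': [316.3, 234.0], 'p': 0.83} [ 0.5745 -0.0602  0.045 ]
lid_hinge {'point': [381.5, 236.0], 'p': 0.81} [ 0.5952 -0.0193  0.04  ]
pin_hole {'point': [257.7, 229.6], 'p': 0.77} [ 0.5578 -0.0975  0.04  ]
lid_slot {'point': [507.8, 299.4], 'p': 0.85} [0.5963 0.0115 0.13  ]
column {'point': [316.1, 247.9], 'p': 0.61} [ 0.5704 -0.0582  0.077 ]
```

View pics/w5.png

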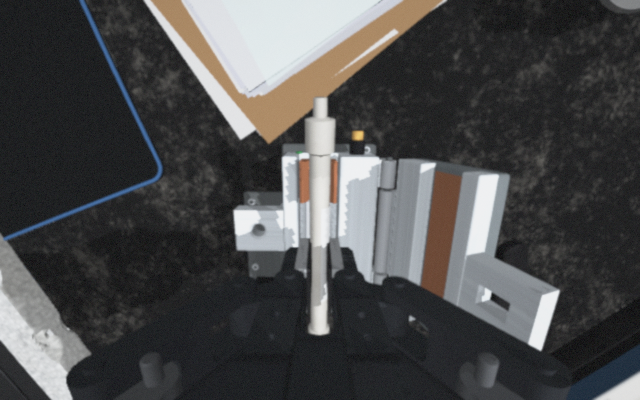

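```bash
python3 - <<'E'
from h import *
w=snap("wrist");s=get_state();T=np.linalg.inv(T_wt(s))
g=w["color"];f=lambda px,z:(T@np.r_[onz(w,px,z),1])[:3]*1000
for px,z in(((290,157),.040),((350,157),.040),((304,160),.05),((334,160),.05),((304,202),.05),((334,202),.05),((322,99),.085),((320,152),.085),((389,160),.045),((258.5,230),.04)): print(px,f(px,z))
hsv=cv2.cvtColor(g,cv2.COLOR_RGB2HSV)
m=((hsv[...,0]<18)&(hsv[...,1]>100)&(hsv[...,2]>60))
for r in(165,175,185,195):
    x=np.where(m[r,290:350])[0]+290;print(r,x.min(),x.max(), g[r,300:340].mean(1).astype(int))
print(m[140:215,303:308].any(1).nonzero()[0][[0,-1]]+140)
E
```

```text
(290, 157) [ 49.1588 -18.2379  51.0572]
(350, 157) [49.1461 21.0443 51.0401]
(304, 160) [48.4329 -8.567  41.0542]
(334, 160) [48.4261 10.0426 41.046 ]
(304, 202) [21.3512 -8.9709 41.098 ]
(334, 202) [21.3448 10.4377 41.0895]
(322, 99) [81.2851  2.1106  5.9965]
(320, 152) [56.7029  1.1937  6.0365]
(389, 160) [47.857  45.5286 46.0314]
(258.5, 230) [ -2.0254 -42.0195  51.1501]
165 300 336 [102 113 119 122 124 121 128 134 133 129 137 148 163 173 188 195 204 211
 215 217 219 220 221 222 221 219 216 211 202 184 140 102  89  99 127 138
 141 126 122 156]
175 300 335 [101 111 119 126 123 123 123 125 138 140 143 153 164 173 186 194 203 208
 213 216 219 221 220 222 220 218 216 210 203 182 136  98  88 107 127 137
 128 117 130 181]
185 300 335 [108 116 128 127 126 126 126 126 136 139 145 157 175 188 200 209 217 222
 224 226 228 229 230 230 227 225 222 216 204 173 124  96  93 115 132 135
 127 114 138 194]
195 300 335 [113 117 127 126 124 124 128 139 165 158 150 158 173 187 202 211 218 223
 227 227 230 231 231 229 229 226 221 215 199 161 116  92 101 128 143 149
 137 126 151 207]
[156 197]
```

Emit:
{"fn": "jog_arm", "kwargs": {"moves": [{"slide":[-3.2,-0.6,0],"angular":[0,0,0],"fingers":1},{"slide":[-3.2,-0.6,12],"angular":[0,0,0],"fingers":1},{"slide":[-3.2,-0.6,22],"angular":[0,0,0],"fingers":1},{"slide":[-3.2,-0.6,28],"angular":[0,0,0],"fingers":1},{"slide":[-3.2,-0.6,32],"angular":[0,0,0],"fingers":1},{"slide":[-3.2,-0.6,34],"angular":[0,0,0],"fingers":1},{"slide":[-3.2,-0.6,34],"angular":[0,0,0],"fingers":1}]}}

```text
clock: 10.08
tcp_pos: [0.5771, -0.0606, 0.0562]
orientation: [-0.001, 0.194, 0.981, -0.0]
wrist_force: [-3.7, 0.9, 9.7]
finger_gap: 0.0084
grip_force: 52.3
```

Emit:
{"fn": "jog_arm", "kwargs": {"moves": [{"slide":[0,0,-2],"angular":[0,0,0],"fingers":1},{"slide":[0,0,-2],"angular":[0,0,0],"fingers":0.75},{"slide":[0,0,-2],"angular":[0,0,0],"fingers":0.75},{"slide":[0,0,-2],"angular":[0,0,0],"fingers":0.75},{"slide":[0,0,-2],"angular":[0,0,0],"fingers":0.75}]}}

```text
clock: 10.5
tcp_pos: [0.5772, -0.0606, 0.0572]
orientation: [-0.001, 0.194, 0.981, -0.0]
wrist_force: [0.3, 0.0, 0.3]
finger_gap: 0.0207
grip_force: 0.0
```

Emit:
{"fn": "jog_arm", "kwargs": {"moves": [{"slide":[0,0,-20],"angular":[0,0,0],"fingers":0.75},{"slide":[0,0,-50],"angular":[0,0,0],"fingers":0.75},{"slide":[0,0,-90],"angular":[0,0,0],"fingers":0.75},{"slide":[0,0,-125],"angular":[0,0,0],"fingers":0.75},{"slide":[0,0,-125],"angular":[0,0,0],"fingers":0.75},{"slide":[0,0,-125],"angular":[0,0,0],"fingers":0.75}]}}

```text
clock: 11.0
tcp_pos: [0.5792, -0.061, 0.185]
orientation: [0.002, 0.194, 0.981, -0.0]
wrist_force: [0.1, 0.1, -0.4]
finger_gap: 0.0218
grip_force: 0.0
```

```bash
python3 - <<'E'
from h import *
w=snap("wrist","w6.png");s=get_state();print(s["tcp_pos"],s["wrist_force"],s["finger_gap"])
for t,z in(("cradle_mid",.045),("lid_hinge",.04),("pin_hole",.04),("lid_slot",.13),("pin_grip",.072),("column",.0425)):
    for r in tip_of(t,w)[:1]: print(t,r,onz(w,r["point"],z))
E
```

```text
[ 0.5779 -0.0607  0.1829] [ 0.5205 -0.6127 -0.5433] 0.02129182660668854
cradle_mid {'point': [314.0, 191.5], 'p': 0.86} [ 0.5735 -0.0632  0.045 ]
lid_hinge {'point': [362.7, 191.8], 'p': 0.72} [ 0.5938 -0.0177  0.04  ]
pin_hole {'point': [275.4, 190.1], 'p': 0.57} [ 0.5582 -0.0998  0.04  ]
pin_grip {'point': [273.3, 264.7], 'p': 0.57} [ 0.6206 -0.1258  0.072 ]
column {'point': [318.8, 181.1], 'p': 0.63} [ 0.5659 -0.0549  0.0425]
```

View pics/w6.png

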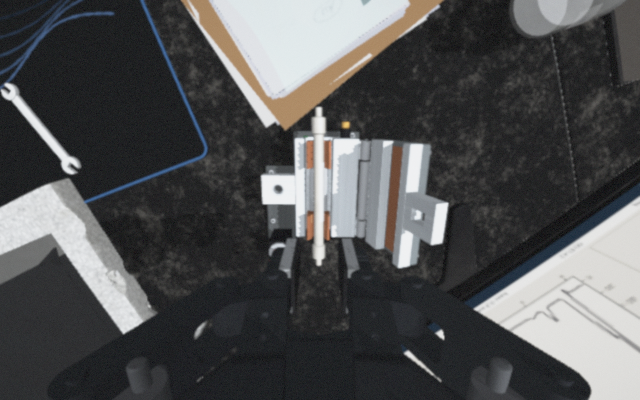

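```bash
python3 - <<'E'
from h import *
P={n:snap(n) for n in("side","top")}
for z in(0,.05,.1,.2): print(z,*[onz(P["top"],q,z)[:2] for q in((187,155),(290,130),(381,100))],"side",*[onz(P["side"],q,z)[:2] for q in((404,300),(415,200))])
print("tri right corner",tri([(P["side"],(404,300)),(P["top"],(382,101))]))
for n,p in P.items():
    for t in("lid_slot","lid_hinge"):
        for r in tip_of(t,p)[:2]: print(n,t,r,onz(p,r["point"],.12 if t=="lid_slot" else .04))
w=snap("wrist")
# slot hole pixel (418,214), vary theta
h=np.array([.594,-.0175,.04]);d=np.array([.381,.925,0])
for th in(1.75,1.8,1.85,1.9,1.95,2.0):
    c,s=np.cos(th),np.sin(th)
    X=h+d*(-.0865*c+.010*s)+np.array([0,0,.0865*s+.010*c]);Y=h+d*(-.104*c)+np.array([0,0,.104*s])
    print(th,proj(w,X),proj(w,Y),proj(P["side"],X),proj(P["top"],X),X)
cv2.imwrite("pics/c7.png",np.hstack([cv2.resize(P["side"]["color"][110:290,280:460],(540,540),interpolation=3)])[...,::-1])
E
```

```text
0 [0.6767 0.297 ] [ 0.7529 -0.0008] [ 0.8496 -0.2703] side [ 0.8012 -0.1954] [0.7373 0.0595]
0.05 [0.6602 0.2784] [ 0.7327 -0.0048] [ 0.8247 -0.2611] side [ 0.8013 -0.217 ] [0.7411 0.023 ]
0.1 [0.6438 0.2597] [ 0.7125 -0.0089] [ 0.7998 -0.2519] side [ 0.8013 -0.2386] [ 0.745  -0.0135]
0.2 [0.6109 0.2224] [ 0.6721 -0.0169] [ 0.7499 -0.2336] side [ 0.8015 -0.2817] [ 0.7526 -0.0864]
tri right corner [ 0.7965 -0.2486  0.1124]
side lid_slot {'point': [363.4, 159.7], 'p': 0.88} [0.6046 0.027  0.12  ]
side lid_hinge {'point': [349.3, 193.8], 'p': 0.65} [ 0.5941 -0.0201  0.04  ]
1.75 [415.6898 222.9441] [415.2137 232.7014] [359.4075 165.1532] [282.606 167.26 ] [0.6036 0.0059 0.1233]
1.8 [420.627  222.3053] [422.2226 232.0957] [360.6932 164.5842] [281.1502 166.8078] [0.6052 0.0097 0.122 ]
1.85 [425.2938 221.5821] [428.9104 231.357 ] [361.9425 164.0935] [279.7347 166.3912] [0.6067 0.0134 0.1204]
1.9 [429.6722 220.7803] [435.2419 230.4933] [363.1521 163.6817] [278.3637 166.0114] [0.6083 0.0171 0.1186]
1.95 [433.7472 219.9061] [441.1873 229.5134] [364.3187 163.3495] [277.041  165.6691] [0.6097 0.0207 0.1167]
2.0 [437.507  218.9662] [446.722  228.4268] [365.4395 163.0969] [275.7705 165.3652] [0.6112 0.0242 0.1145]
```

View pics/c7.png

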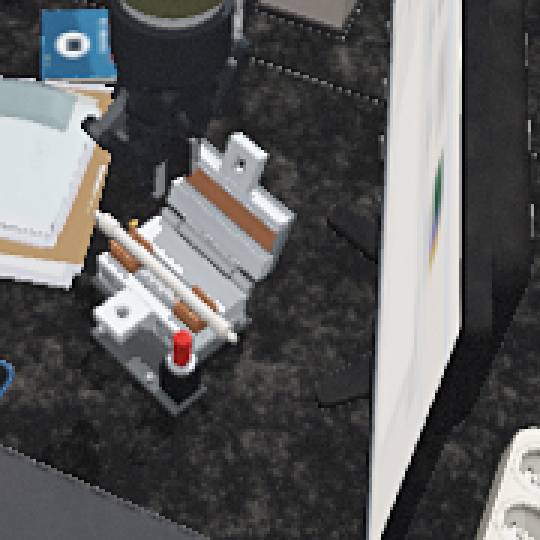

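Emit:
{"fn": "jog_arm", "kwargs": {"moves": [{"slide":[0,25,0],"angular":[0,0,0],"fingers":1},{"slide":[0,50,0],"angular":[0,0,0],"fingers":1},{"slide":[0,75,0],"angular":[0,0,0],"fingers":1},{"slide":[0,98,0],"angular":[0,0,0],"fingers":1},{"slide":[0,106,0],"angular":[0,0,0],"fingers":1},{"slide":[0,106,15],"angular":[0,0,0],"fingers":1},{"slide":[0,106,35],"angular":[0,0,0],"fingers":1},{"slide":[0,106,52],"angular":[0,0,0],"fingers":1},{"slide":[0,106,52],"angular":[0,0,0],"fingers":1}]}}

```text
clock: 12.45
tcp_pos: [0.6151, 0.0373, 0.1267]
orientation: [-0.004, 0.194, 0.981, -0.001]
wrist_force: [-0.7, -0.4, -1.5]
finger_gap: -0.0002
grip_force: 0.0
```

Emit:
{"fn": "jog_arm", "kwargs": {"moves": [{"slide":[0,-12,0],"angular":[0,0,0],"fingers":1},{"slide":[0,-23,0],"angular":[0,0,0],"fingers":1},{"slide":[0,-34,-2],"angular":[0,0,0],"fingers":1},{"slide":[0,-45,-4],"angular":[0,0,0],"fingers":1},{"slide":[0,-57,-5],"angular":[0,0,0],"fingers":1},{"slide":[0,-68,-5],"angular":[0,0,0],"fingers":1},{"slide":[0,-76,-2],"angular":[0,0,0],"fingers":1},{"slide":[0,-84,1],"angular":[0,0,0],"fingers":1},{"slide":[0,-91,5],"angular":[0,0,0],"fingers":1}]}}

```text
clock: 13.2
tcp_pos: [0.583, -0.0481, 0.1256]
orientation: [-0.0, 0.194, 0.981, -0.001]
wrist_force: [-0.1, -0.1, 2.0]
finger_gap: -0.0001
grip_force: 0.6
```

```bash
python3 - <<'E'
from h import *
P={n:snap(n) for n in("side","top","wrist")};s=get_state();print(s["tcp_pos"],s["wrist_force"])
h=np.array([.594,-.0175,.04]);d=np.array([.381,.925,0])
for n,p in P.items():
    for r in tip_of("lid_slot",p)[:2]: print(n,r)
for th in(.4,.7,.9,1.1,1.3,1.5,1.7):
    c,q=np.cos(th),np.sin(th)
    X=h+d*(-.0865*c+.010*q)+np.array([0,0,.0865*q+.010*c])
    print(th,*[proj(p,X) for p in P.values()])
E
```

```text
[ 0.5822 -0.0473  0.1247] [ 0.1178 -0.0104 -0.2571]
side {'point': [334.5, 177.1], 'p': 0.97}
top {'point': [308.7, 176.5], 'p': 0.41}
wrist {'point': [301.3, 253.5], 'p': 0.7}
0.4 [325.7888 200.2583] [319.7946 186.0474] [253.8055 232.6259]
0.7 [331.1778 190.9649] [313.9863 181.81  ] [272.7813 245.4558]
0.9 [335.8617 184.7272] [308.8819 178.7419] [294.254  253.3902]
1.1 [341.1659 178.8178] [303.0451 175.6489] [322.2192 259.785 ]
1.3 [346.8268 173.532 ] [296.7565 172.6868] [354.6914 263.7073]
1.5 [352.5613 169.1262] [290.332  170.0076] [388.4499 264.4999]
1.7 [358.0889 165.7995] [284.0978 167.7465] [419.7912 262.0346]
```

Emit:
{"fn": "jog_arm", "kwargs": {"moves": [{"slide":[0,-7,5],"angular":[0,0,0],"fingers":1},{"slide":[0,-15,11],"angular":[0,0,0],"fingers":1},{"slide":[0,-21,17],"angular":[0,0,0],"fingers":1},{"slide":[0,-26,23],"angular":[0,0,0],"fingers":1},{"slide":[0,-29,28],"angular":[0,0,0],"fingers":1},{"slide":[0,-30,32],"angular":[0,0,0],"fingers":1},{"slide":[0,-30,32],"angular":[0,0,0],"fingers":1},{"slide":[0,-30,20],"angular":[0,0,0],"fingers":1},{"slide":[0,-30,-20],"angular":[0,0,0],"fingers":1},{"slide":[0,-30,-60],"angular":[0,0,0],"fingers":1}]}}

```text
clock: 14.33
tcp_pos: [0.5694, -0.0742, 0.1835]
orientation: [-0.004, 0.194, 0.981, 0.0]
wrist_force: [1.5, 0.0, 0.2]
finger_gap: 0.0002
grip_force: 0.0
```

```bash
cat >> h.py <<'E'
def lid():
    P={n:snap(n) for n in("side","top","wrist")}
    h=np.array([.594,-.0175,.04]);d=np.array([.381,.925,0])
    for n,p in P.items():
        for r in tip_of("lid_slot",p)[:1]:
            f=lambda th:np.hypot(*(proj(p,h+d*(-.0865*np.cos(th)+.010*np.sin(th))+np.array([0,0,.0865*np.sin(th)+.010*np.cos(th)]))-r["point"]))
            ths=np.linspace(-.1,2,211);e=[f(t) for t in ths];print(n,np.round(r["p"],2),r["point"],"lid",ths[np.argmin(e)],"res",min(e))
    return P
E
python3 - <<'E'
from h import *
P=lid();s=get_state();print(s["tcp_pos"],s["wrist_force"],s["clock"])
for n,p in P.items():
    for t,z in(("pin_grip",.072),("pin_hole",.04),("lid_slot",.059)):
        for r in tip_of(t,p)[:1]: print(t,n,np.round(r["p"],2),r["point"],onz(p,r["point"],z))
E
```

```text
side 0.75 [325.1, 202.1] lid 0.33999999999999997 res 0.13105611162107805
top 0.51 [323.3, 186.0] lid 0.27 res 2.435032600715352
wrist 0.83 [296.3, 196.2] lid 0.26 res 0.2734546044415595
[ 0.5708 -0.0743  0.184 ] [0.4739 0.4474 0.5249] 14.6333
pin_grip side 0.42 [339.9, 225.0] [ 0.6179 -0.1263  0.072 ]
pin_hole side 0.89 [317.9, 212.1] [ 0.55   -0.0988  0.04  ]
lid_slot side 0.75 [325.1, 202.1] [ 0.5586 -0.0781  0.059 ]
pin_hole top 0.67 [323.4, 191.8] [ 0.5595 -0.0976  0.04  ]
lid_slot top 0.51 [323.3, 186.0] [ 0.571 -0.097  0.059]
pin_grip wrist 0.63 [288.9, 257.5] [ 0.6186 -0.1251  0.072 ]
pin_hole wrist 0.71 [289.2, 184.7] [ 0.556  -0.1003  0.04  ]
lid_slot wrist 0.83 [296.3, 196.2] [ 0.566 -0.095  0.059]
```

```bash
python3 - <<'E'
from h import *
go([.605,-.10,.19],[-.925,.381])
E
```

```text
slide [-40.6 -11.   -4.9] ang [  0.   -0.1 -89.9]
slide [-40.6 -11.   -4.9] ang [-0.1 -0.  90.1]
```

Emit:
{"fn": "jog_arm", "kwargs": {"moves": [{"slide":[-5,-1,-5],"angular":[0,0,-7],"fingers":0.5},{"slide":[-10,-3,-5],"angular":[0,0,-14],"fingers":0.5},{"slide":[-15,-4,-5],"angular":[0,0,-21],"fingers":0.5},{"slide":[-20,-5,-5],"angular":[0,0,-28],"fingers":0.5},{"slide":[-25,-7,-5],"angular":[0,0,-35],"fingers":0.5},{"slide":[-30,-9,-5],"angular":[0,0,-42],"fingers":0.5},{"slide":[-35,-10,-5],"angular":[0,0,-49],"fingers":0.5},{"slide":[-40,-11,-5],"angular":[0,0,-56],"fingers":0.5},{"slide":[-40,-11,-5],"angular":[0,0,-63],"fingers":0.5},{"slide":[-40,-11,-5],"angular":[0,0,-70],"fingers":0.5}]}}

```text
clock: 15.92
tcp_pos: [0.6048, -0.1, 0.1902]
orientation: [-0.001, -0.407, 0.914, 0.0]
wrist_force: [-1.0, -0.3, 0.4]
finger_gap: 0.0428
grip_force: 0.0
```

Emit:
{"fn": "jog_arm", "kwargs": {"moves": [{"slide":[0,0,0],"angular":[0,0,-7],"fingers":0.5},{"slide":[0,0,0],"angular":[0,0,-14],"fingers":0.5},{"slide":[0,0,0],"angular":[0,0,-20],"fingers":0.5},{"slide":[0,0,0],"angular":[0,0,-20],"fingers":0.5}]}}

```text
clock: 16.25
tcp_pos: [0.6046, -0.0998, 0.1904]
orientation: [-0.001, -0.558, 0.83, 0.0]
wrist_force: [0.5, -0.0, -0.0]
finger_gap: 0.0428
grip_force: 0.0
```

```bash
python3 - <<'E'
from h import *
P=lid();w=P["wrist"];cv2.imwrite("pics/w7.png",w["color"][...,::-1])
s=get_state();print(s["tcp_pos"],s["joint_pos"],s["finger_gap"])
for t,z in(("pin_grip",.072),("pin_hole",.04),("lid_slot",.056)):
    for r in tip_of(t,w)[:1]: print(t,np.round(r["p"],2),r["point"],onz(w,r["point"],z))
hsv=cv2.cvtColor(w["color"],cv2.COLOR_RGB2HSV)
m=(((hsv[...,0]<8)|(hsv[...,0]>172))&(hsv[...,1]>150)&(hsv[...,2]>70)).astype(np.uint8)
n,l,st,c=cv2.connectedComponentsWithStats(m)
for i in range(1,n):
    if st[i,4]>60: print(st[i],c[i],onz(w,c[i],.066))
E
```

```text
wrist 0.83 [361.2, 186.6] lid 0.15 res 0.22977485274886442
[ 0.6046 -0.0998  0.1904] [-0.2942  0.4058  0.0526  1.219  -0.0008 -1.4739] 0.04261097697332389
pin_grip 0.91 [293.8, 186.5] [ 0.6201 -0.1218  0.072 ]
pin_hole 0.85 [359.1, 179.9] [ 0.5602 -0.0968  0.04  ]
lid_slot 0.83 [361.2, 186.6] [ 0.5617 -0.0936  0.056 ]
[285 175  16  20 238] [293.2899 185.3697] [ 0.6211 -0.122   0.066 ]
```

View pics/w7.png

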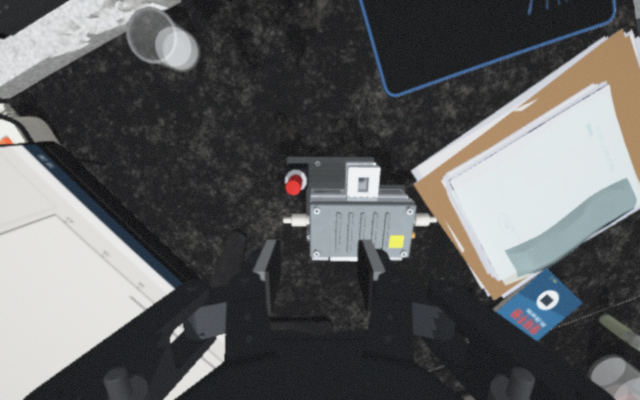

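```bash
python3 - <<'E'
from h import *
go([.6205,-.1225,.115],[-.925,.381])
E
```

```text
slide [ 14.8 -23.5  75.4] ang [ 0.1 -0.1  0. ]
slide [ 14.8 -23.5  75.4] ang [   0.1    0.1 -180. ]
```

Emit:
{"fn": "jog_arm", "kwargs": {"moves": [{"slide":[8,-12,20],"angular":[0,0,0],"fingers":0.5},{"slide":[15,-23.5,45],"angular":[0,0,0],"fingers":0.5},{"slide":[15,-23.5,75],"angular":[0,0,0],"fingers":0.5},{"slide":[15,-23.5,75],"angular":[0,0,0],"fingers":0.5}]}}

```text
clock: 17.03
tcp_pos: [0.6172, -0.1221, 0.1094]
orientation: [-0.004, -0.556, 0.831, 0.004]
wrist_force: [-1.5, 0.3, -1.0]
finger_gap: 0.0428
grip_force: 0.0
```

```bash
cat >> h.py <<'E'
def red(w,save=None):
    hsv=cv2.cvtColor(w["color"],cv2.COLOR_RGB2HSV)
    m=(((hsv[...,0]<8)|(hsv[...,0]>172))&(hsv[...,1]>150)&(hsv[...,2]>60)).astype(np.uint8)
    n,l,st,c=cv2.connectedComponentsWithStats(m);i=1+np.argmax(st[1:,4]);return st[i],c[i]
E
python3 - <<'E'
from h import *
w=snap("wrist");s=get_state();T=np.linalg.inv(T_wt(s));print(s["tcp_pos"])
st,c=red(w);x,y,ww,hh=st[:4];print(st,c)
print("red mid at .066 (tool mm)",(T@np.r_[onz(w,c,.066),1])[:3]*1000)
for r in tip_of("pin_grip",w)[:1]: print(r,(T@np.r_[onz(w,r["point"],.072),1])[:3]*1000)
print("pred bbox if at offset (dx,dy):")
for dx,dy in((0,0),(1,0),(0,1)):
    q=[]
    for z in(.050,.082):
        for a in np.linspace(0,6.28,40):
            X=T_wt(s)@[dx/1e3+.007*np.cos(a),dy/1e3+.007*np.sin(a),0,1];X=X[:3];X[2]=z;q.append(proj(w,X))
    q=np.array(q);print(dx,dy,q.min(0),q.max(0))
E
```

```text
[ 0.6178 -0.122   0.1121]
[303 217  22  34 584] [313.738  234.1884]
red mid at .066 (tool mm) [-1.6638 -2.8412 46.0781]
{'point': [315.2, 233.8], 'p': 0.64} [ 1.0779 -1.7861 40.0909]
pred bbox if at offset (dx,dy):
0 0 [306.2448 214.6766] [328.7803 251.8742]
1 0 [306.2225 213.3631] [328.7957 250.4206]
0 1 [307.8569 214.6702] [330.3895 251.8644]
```

Emit:
{"fn": "jog_arm", "kwargs": {"moves": [{"slide":[0,0,20],"angular":[0,0,0],"fingers":0.5},{"slide":[0,0,35],"angular":[0,0,0],"fingers":0.5},{"slide":[0,0,44],"angular":[0,0,0],"fingers":0.5},{"slide":[0,0,49],"angular":[0,0,0],"fingers":0.5},{"slide":[0,0,49],"angular":[0,0,0],"fingers":0.6},{"slide":[0,0,49],"angular":[0,0,0],"fingers":0.6}]}}

```text
clock: 17.63
tcp_pos: [0.621, -0.1227, 0.0676]
orientation: [-0.0, -0.557, 0.831, -0.0]
wrist_force: [-0.0, -1.2, 0.6]
finger_gap: 0.034
grip_force: 0.0
```

```bash
python3 - <<'E'
from h import *
s=get_state();print(s["tcp_pos"],s["wrist_force"],s["finger_gap"])
w=snap("wrist");T=T_wt(get_state())
st,c=red(w);print(st,c)
q=[]
for z in(.050,.082):
    for a in np.linspace(0,6.28,40):
        X=(T@[.007*np.cos(a),.007*np.sin(a),0,1])[:3];X[2]=z;q.append(proj(w,X))
q=np.array(q);print(q.min(0),q.max(0),s["tcp_pos"],get_state()["tcp_pos"])
E
```

```text
[ 0.621  -0.1227  0.0676] [-0.0251 -1.1701  0.6255] 0.03404067561158813
[ 307  238   28   49 1090] [320.4541 263.1284]
[303.8378 236.7674] [333.2362 289.4993] [ 0.621  -0.1227  0.0676] [ 0.6212 -0.1228  0.0678]
```

Emit:
{"fn": "jog_arm", "kwargs": {"moves": [{"slide":[-0.4,0.8,2.5],"angular":[0,0,0],"fingers":0.6},{"slide":[-0.4,0.8,2.5],"angular":[0,0,0],"fingers":1},{"slide":[-0.4,0.8,2.5],"angular":[0,0,0],"fingers":1},{"slide":[-0.4,0.8,2.5],"angular":[0,0,0],"fingers":1},{"slide":[-0.4,0.8,2.5],"angular":[0,0,0],"fingers":1},{"slide":[-0.4,0.8,2.5],"angular":[0,0,0],"fingers":1},{"slide":[-0.4,0.8,2.5],"angular":[0,0,0],"fingers":1}], "squeeze": 80}}

```text
clock: 18.27
tcp_pos: [0.6201, -0.122, 0.0645]
orientation: [-0.0, -0.557, 0.831, -0.0]
wrist_force: [-0.7, 0.1, 5.1]
finger_gap: 0.0116
grip_force: 78.1
```

Emit:
{"fn": "jog_arm", "kwargs": {"moves": [{"slide":[0,0,-12],"angular":[0,0,0],"fingers":1},{"slide":[0,0,-25],"angular":[0,0,0],"fingers":1},{"slide":[0,0,-45],"angular":[0,0,0],"fingers":1},{"slide":[0,0,-70],"angular":[0,0,0],"fingers":1},{"slide":[0,0,-75],"angular":[0,0,0],"fingers":1},{"slide":[0,0,-75],"angular":[0,0,0],"fingers":1}]}}

```text
clock: 18.77
tcp_pos: [0.6213, -0.1225, 0.1407]
orientation: [0.0, -0.557, 0.831, -0.001]
wrist_force: [0.6, -0.0, -1.3]
finger_gap: 0.0115
grip_force: 78.5
```

```bash
python3 - <<'E'
from h import *
P=lid();w=P["wrist"];cv2.imwrite("pics/w8.png",w["color"][...,::-1]);s=get_state();print(s["tcp_pos"],s["wrist_force"],s["finger_gap"])
for n,p in P.items():
    for t,z in(("pin_hole",.04),("lid_slot",.059),("pin",.083),("pin_grip",.147)):
        for r in tip_of(t,p)[:1]: print(n,t,np.round(r["p"],2),r["point"],onz(p,r["point"],z))
go([.5605,-.0975,.139],[-.925,.381])
E
```

```text
side 0.92 [321.9, 205.2] lid 0.21 res 1.771178426242274
wrist 0.7 [398.7, 217.6] lid 0.12 res 0.9891096302957556
[ 0.619  -0.1217  0.1373] [-0.2987  0.8936  0.1615] 0.011585467264409099
side pin_hole 0.6 [318.4, 214.0] [ 0.5534 -0.103   0.04  ]
side lid_slot 0.92 [321.9, 205.2] [ 0.5558 -0.089   0.059 ]
side pin 0.53 [339.3, 219.6] [ 0.6136 -0.1206  0.083 ]
side pin_grip 0.42 [339.9, 205.2] [ 0.6159 -0.1257  0.147 ]
wrist pin_hole 0.87 [392.4, 207.0] [ 0.5599 -0.0982  0.04  ]
wrist lid_slot 0.7 [398.7, 217.6] [ 0.5608 -0.0951  0.059 ]
wrist pin 0.59 [318.1, 222.4] [ 0.619  -0.1241  0.083 ]
wrist pin_grip 0.73 [317.0, 269.5] [ 0.6201 -0.1231  0.147 ]
slide [-0.1 64.3  0. ] ang [ 0.1 -0.1  0.1]
slide [-0.1 64.3  0. ] ang [   0.1    0.1 -179.9]
```

Emit:
{"fn": "jog_arm", "kwargs": {"moves": [{"slide":[0,15,0],"angular":[0,0,0],"fingers":1},{"slide":[0,35,0],"angular":[0,0,0],"fingers":1},{"slide":[0,52,0],"angular":[0,0,0],"fingers":1},{"slide":[0,64,0],"angular":[0,0,0],"fingers":1},{"slide":[0,64,0],"angular":[0,0,0],"fingers":1},{"slide":[0,64,0],"angular":[0,0,0],"fingers":1}]}}

```text
clock: 20.17
tcp_pos: [0.5608, -0.0976, 0.1394]
orientation: [-0.0, -0.557, 0.831, -0.0]
wrist_force: [-0.0, 0.4, -0.5]
finger_gap: 0.0118
grip_force: 78.5
```

```bash
python3 - <<'E'
from h import *
for k in range(3):
    w=snap("wrist");s=get_state();T=np.linalg.inv(T_wt(s));print(s["tcp_pos"],s["wrist_force"])
    for t,z in(("pin_hole",.04),("lid_slot",.058),("pin",s["tcp_pos"][2]-.056)):
        for r in tip_of(t,w)[:1]: X=onz(w,r["point"],z);print(t,np.round(r["p"],2),r["point"],X,(T@np.r_[X,1])[:3]*1000)
for n in("side","top"):
    p=snap(n);tip=(T_wt(s)@[0,0,.056,1])[:3]
    print(n,"pred tip px",proj(p,tip))
    for t in("pin","pin_hole","lid_slot"):
        for r in tip_of(t,p)[:1]: print(t,r)
cv2.imwrite("pics/w9.png",w["color"][...,::-1])
# grayscale dump round slot
g=cv2.cvtColor(w["color"],cv2.COLOR_RGB2GRAY);print(g[180:262:2,285:355:2]//10)
E
```

```text
[ 0.5615 -0.0979  0.1394] [ 0.5952 -1.0633  0.2229]
pin_hole 0.71 [318.9, 204.4] [ 0.5595 -0.1     0.04  ] [ 2.5914  1.0296 99.4212]
pin 0.91 [318.9, 225.2] [ 0.5607 -0.0973  0.0834] [-0.31    0.9059 55.9996]
[ 0.5615 -0.098   0.139 ] [ 0.025  -0.1932 -0.29  ]
pin_hole 0.78 [322.7, 205.5] [ 0.5577 -0.0984  0.04  ] [ 1.7071  3.3634 98.9673]
lid_slot 0.72 [115.4, 55.6] [ 0.6503 -0.2625  0.058 ] [ 118.3167 -144.7046   80.9597]
pin 0.65 [320.2, 223.8] [ 0.5603 -0.0984  0.083 ] [ 0.7333  0.9194 56.0013]
[ 0.561  -0.0978  0.1388] [-0.2115 -0.494  -0.8799]
pin_hole 0.84 [319.9, 203.3] [ 0.5585 -0.101   0.04  ] [ 3.8281  0.9249 98.81  ]
lid_slot 0.9 [319.2, 215.3] [ 0.561  -0.0967  0.058 ] [-1.0572  0.2646 80.8048]
pin 0.57 [318.8, 221.7] [ 0.56   -0.1001  0.0828] [ 2.4272 -0.1005 56.002 ]
side pred tip px [322.0555 203.0081]
pin {'point': [319.7, 201.9], 'p': 0.62}
pin_hole {'point': [316.9, 214.7], 'p': 0.64}
lid_slot {'point': [320.1, 204.7], 'p': 0.57}
top pred tip px [323.7362 187.6653]
[[7 8 7 ... 2 2 2]
 [7 8 8 ... 3 2 2]
 [7 7 7 ... 3 2 2]
 ...
 [3 3 3 ... 4 4 4]
 [3 4 3 ... 4 3 3]
 [3 3 4 ... 3 3 3]]
```

```bash
python3 - <<'E'
from h import *
w=snap("wrist");s=get_state();Ti=np.linalg.inv(T_wt(s));print(s["tcp_pos"])
g=cv2.cvtColor(w["color"],cv2.COLOR_RGB2GRAY).astype(int)
for r in range(186,250,4): print(r,(g[r,280:362:2]//4).tolist())
E
```

```text
[ 0.5607 -0.0976  0.139 ]
186 [19, 18, 18, 18, 18, 18, 19, 18, 18, 19, 18, 20, 28, 32, 32, 32, 32, 31, 31, 31, 30, 31, 30, 31, 31, 31, 32, 32, 31, 23, 17, 9, 7, 8, 7, 7, 5, 6, 8, 7, 7]
190 [18, 18, 18, 18, 18, 18, 19, 18, 18, 19, 19, 22, 42, 48, 48, 48, 48, 51, 51, 46, 43, 44, 45, 46, 45, 44, 44, 43, 57, 51, 21, 11, 6, 7, 9, 7, 6, 9, 8, 7, 7]
194 [18, 17, 18, 18, 18, 18, 18, 18, 18, 18, 19, 27, 34, 34, 34, 34, 34, 34, 35, 34, 35, 35, 34, 34, 34, 34, 33, 34, 34, 34, 24, 10, 9, 8, 6, 7, 9, 7, 7, 8, 8]
198 [17, 18, 18, 18, 19, 18, 18, 18, 18, 18, 19, 55, 60, 60, 60, 60, 60, 60, 60, 60, 60, 60, 60, 60, 60, 60, 60, 60, 60, 60, 46, 11, 8, 7, 6, 9, 7, 6, 5, 7, 5]
202 [18, 18, 18, 18, 18, 18, 19, 18, 18, 18, 19, 50, 60, 60, 60, 60, 60, 60, 60, 60, 60, 60, 60, 60, 60, 60, 60, 60, 60, 60, 44, 10, 8, 7, 5, 6, 8, 7, 6, 6, 7]
206 [19, 19, 18, 18, 17, 18, 19, 18, 19, 19, 20, 50, 60, 60, 60, 60, 60, 59, 59, 59, 59, 59, 59, 59, 60, 60, 60, 60, 60, 60, 43, 8, 7, 8, 7, 6, 8, 8, 7, 9, 10]
210 [19, 19, 19, 19, 20, 19, 20, 20, 19, 20, 20, 49, 60, 60, 60, 60, 60, 54, 44, 39, 35, 35, 38, 40, 56, 60, 60, 60
[... 871 characters left out ...]
37, 37, 36, 37, 37, 37, 37]
234 [32, 31, 32, 32, 32, 32, 32, 32, 33, 33, 33, 36, 39, 33, 33, 36, 38, 38, 37, 37, 37, 37, 37, 37, 36, 33, 35, 42, 43, 41, 34, 34, 34, 33, 34, 34, 34, 34, 35, 34, 35]
238 [21, 22, 21, 21, 21, 22, 21, 22, 22, 22, 22, 23, 25, 23, 26, 36, 35, 34, 30, 24, 26, 30, 34, 37, 36, 25, 24, 26, 23, 22, 23, 22, 21, 21, 21, 20, 21, 21, 21, 21, 21]
242 [40, 39, 39, 40, 39, 40, 40, 38, 28, 25, 26, 25, 22, 9, 16, 21, 12, 12, 15, 16, 16, 14, 13, 15, 23, 12, 11, 24, 25, 26, 26, 30, 39, 39, 39, 39, 39, 38, 38, 39, 38]
246 [40, 41, 41, 38, 36, 37, 36, 32, 26, 25, 25, 26, 19, 7, 10, 11, 13, 13, 14, 15, 15, 15, 15, 15, 13, 8, 10, 23, 26, 26, 25, 27, 36, 38, 38, 38, 40, 43, 43, 43, 43]
```

```bash
python3 - <<'E'
from h import *
w=snap("wrist");s=get_state();Ti=np.linalg.inv(T_wt(s));print(s["tcp_pos"])
g=cv2.cvtColor(w["color"],cv2.COLOR_RGB2GRAY).astype(int)
f=lambda px,z:(Ti@np.r_[onz(w,px,z),1])[:3]*1000
print("col321 rows",[(r,g[r,304:312].mean().astype(int),g[r,315:320].mean().astype(int),g[r,322:327].mean().astype(int)) for r in range(184,232,1)])
for r in(196,208,209): print(r,f((321,r),.0575))
print("row 198 cols",g[198,296:346].tolist());print("row 216",g[216,308:334].tolist())
print("row 224",g[224,308:334].tolist());print("row 227",g[227,308:334].tolist())
print("tip pred",proj(w,(T_wt(s)@[0,0,.056,1])[:3]),"hole from d=.1:",)
E
```

```text
[ 0.5607 -0.0977  0.139 ]
col321 rows [(184, np.int64(89), np.int64(87), np.int64(86)), (185, np.int64(112), np.int64(108), np.int64(105)), (186, np.int64(126), np.int64(124), np.int64(125)), (187, np.int64(140), np.int64(139), np.int64(138)), (188, np.int64(172), np.int64(166), np.int64(161)), (189, np.int64(189), np.int64(186), np.int64(180)), (190, np.int64(192), np.int64(196), np.int64(182)), (191, np.int64(182), np.int64(197), np.int64(174)), (192, np.int64(152), np.int64(161), np.int64(149)), (193, np.int64(138), np.int64(136), np.int64(138)), (194, np.int64(138), np.int64(138), np.int64(138)), (195, np.int64(167), np.int64(167), np.int64(161)), (196, np.int64(223), np.int64(223), np.int64(218)), (197, np.int64(239), np.int64(239), np.int64(238)), (198, np.int64(241), np.int64(241), np.int64(241)), (199, np.int64(241), np.int64(241), np.int64(241)), (200, np.int64(241), np.int64(241), np.int64(241)), (201, np.int64(241), np.int64(241), np.int64(241)), (202, np.int64(241), np.int64(241), np.int64(241)), (203, np.int64(240), np.int64(241), np.int64(241)), (204, np.int64(240), np.
[... 1524 characters left out ...]
 cols [75, 74, 75, 76, 80, 137, 221, 240, 241, 241, 241, 241, 241, 241, 241, 241, 241, 241, 241, 241, 242, 241, 241, 242, 241, 241, 241, 241, 241, 241, 241, 241, 241, 241, 241, 241, 241, 241, 241, 241, 241, 242, 241, 235, 182, 98, 46, 37, 26, 27]
row 216 [241, 241, 241, 241, 241, 235, 220, 192, 175, 177, 176, 175, 173, 176, 181, 175, 181, 177, 177, 203, 229, 239, 241, 241, 241, 241]
row 224 [241, 242, 241, 242, 239, 229, 182, 117, 73, 59, 65, 78, 95, 105, 112, 136, 169, 182, 191, 213, 231, 239, 240, 241, 242, 241]
row 227 [241, 241, 241, 240, 232, 184, 123, 98, 94, 100, 99, 106, 104, 105, 104, 123, 177, 229, 238, 240, 241, 241, 241, 241, 241, 241]
tip pred [318.7245 224.7934] hole from d=.1:
```

Emit:
{"fn": "jog_arm", "kwargs": {"moves": [{"slide":[1,1.8,0],"angular":[0,0,0],"fingers":1},{"slide":[1,1.8,10],"angular":[0,0,0],"fingers":1},{"slide":[1,1.8,18],"angular":[0,0,0],"fingers":1},{"slide":[1,1.8,18],"angular":[0,0,0],"fingers":1}]}}

```text
clock: 21.6
tcp_pos: [0.5572, -0.0975, 0.1186]
orientation: [-0.002, -0.557, 0.831, 0.002]
wrist_force: [0.1, -0.2, -1.3]
finger_gap: 0.0114
grip_force: 78.5
```

```bash
python3 - <<'E'
from h import *
w=snap("wrist");s=get_state();T=T_wt(s);Ti=np.linalg.inv(T);print(s["tcp_pos"],s["wrist_force"])
g=cv2.cvtColor(w["color"],cv2.COLOR_RGB2GRAY).astype(int)
print("tip pred",proj(w,(T@[0,0,.056,1])[:3]), "lug pt x-2.3,y0",proj(w,(T@[-.0031,0,s["tcp_pos"][2]-.0575,1])[:3]))
f=lambda px,z:(Ti@np.r_[onz(w,px,z),1])[:2]*1000
for r in(214,218,222,226,230,234): print(r,g[r,296:348].tolist())
print([(r,int(g[r,316:325].mean())) for r in range(196,250)])
for r in(205,215,225): print(r,f((320,r),.0575),f((330,r),.0575))
E
```

```text
[ 0.5574 -0.0975  0.1193] [-0.2504 -0.2309 -0.2149]
tip pred [318.327  225.2449] lug pt x-2.3,y0 [318.3242 226.4157]
214 [227, 240, 241, 241, 241, 241, 241, 241, 241, 241, 242, 241, 242, 241, 238, 220, 200, 189, 186, 183, 182, 185, 185, 199, 225, 236, 240, 241, 241, 241, 241, 240, 241, 241, 241, 241, 241, 242, 241, 241, 235, 187, 100, 40, 32, 32, 32, 32, 29, 27, 25, 35]
218 [225, 240, 242, 241, 241, 241, 242, 241, 241, 241, 241, 239, 231, 212, 190, 180, 165, 151, 143, 136, 130, 127, 127, 131, 141, 157, 166, 190, 223, 238, 241, 241, 241, 241, 241, 241, 241, 241, 240, 241, 235, 178, 100, 72, 66, 66, 66, 64, 63, 66, 68, 64]
222 [225, 240, 242, 241, 241, 241, 241, 241, 241, 241, 241, 241, 231, 209, 181, 174, 175, 177, 174, 160, 143, 124, 108, 112, 129, 149, 155, 181, 220, 238, 241, 241, 242, 241, 241, 242, 241, 241, 241, 240, 222, 160, 102, 86, 85, 84, 85, 85, 87, 87, 87, 86]
226 [225, 239, 241, 241, 241, 241, 241, 242, 241, 242, 241, 240, 232, 210, 184, 175, 163, 133, 103, 93, 91, 98, 102, 100, 108, 102, 106, 130, 189, 231, 241, 241, 241, 241, 241, 240, 241, 241, 241, 239, 227, 175, 123
[... 626 characters left out ...]
, 152), (201, 137), (202, 137), (203, 137), (204, 158), (205, 203), (206, 218), (207, 217), (208, 216), (209, 215), (210, 212), (211, 209), (212, 206), (213, 208), (214, 214), (215, 215), (216, 204), (217, 171), (218, 154), (219, 163), (220, 173), (221, 169), (222, 146), (223, 117), (224, 107), (225, 114), (226, 114), (227, 114), (228, 113), (229, 110), (230, 121), (231, 142), (232, 154), (233, 151), (234, 148), (235, 146), (236, 147), (237, 139), (238, 114), (239, 79), (240, 57), (241, 55), (242, 60), (243, 58), (244, 54), (245, 55), (246, 60), (247, 57), (248, 51), (249, 55)]
205 [13.4085  1.2238] [13.3922  8.4577]
215 [5.793  1.2311] [5.7741 8.5416]
225 [-1.9872  1.2387] [-2.0088  8.6282]
```

Emit:
{"fn": "jog_arm", "kwargs": {"moves": [{"slide":[-0.4,-1.1,0],"angular":[0,0,0],"fingers":1},{"slide":[-0.4,-1.1,3],"angular":[0,0,0],"fingers":1},{"slide":[-0.4,-1.1,3],"angular":[0,0,0],"fingers":1},{"slide":[-0.4,-1.1,3],"angular":[0,0,0],"fingers":1},{"slide":[-0.4,-1.1,3],"angular":[0,0,0],"fingers":1}]}}

```text
clock: 22.07
tcp_pos: [0.56, -0.098, 0.1181]
orientation: [-0.001, -0.557, 0.831, 0.0]
wrist_force: [0.5, -0.7, -0.5]
finger_gap: 0.0119
grip_force: 78.5
```

```bash
python3 - <<'E'
from h import *
w=snap("wrist");s=get_state();T=T_wt(s);Ti=np.linalg.inv(T);print(s["tcp_pos"],s["wrist_force"])
g=cv2.cvtColor(w["color"],cv2.COLOR_RGB2GRAY).astype(int)
print("tip pred",proj(w,(T@[0,0,.056,1])[:3]))
f=lambda px,z:(Ti@np.r_[onz(w,px,z),1])[:2]*1000
for r in(212,216,220,223,226,230): print(r,g[r,292:348].tolist())
print([(r,int(g[r,316:325].mean())) for r in range(196,240)])
for r in(205,218): print(r,f((320,r),.0575))
E
```

```text
[ 0.56   -0.098   0.1181] [0.6464 0.3287 0.2334]
tip pred [318.7475 224.8657]
212 [77, 74, 75, 76, 75, 76, 88, 150, 224, 239, 242, 241, 241, 241, 241, 241, 235, 213, 191, 185, 184, 184, 191, 192, 193, 191, 187, 200, 226, 240, 241, 241, 241, 241, 242, 241, 241, 241, 241, 241, 241, 241, 241, 241, 241, 241, 241, 241, 236, 185, 99, 47, 30, 28, 30, 28]
216 [81, 79, 82, 81, 79, 79, 98, 156, 226, 240, 241, 241, 241, 242, 241, 242, 241, 239, 223, 200, 188, 178, 168, 164, 157, 153, 150, 150, 153, 174, 198, 204, 207, 208, 213, 220, 229, 238, 240, 241, 242, 241, 241, 241, 241, 241, 241, 242, 235, 182, 97, 49, 37, 36, 39, 40]
220 [80, 80, 79, 78, 76, 80, 97, 154, 225, 239, 241, 241, 241, 241, 241, 241, 241, 241, 241, 240, 232, 214, 189, 176, 180, 181, 177, 169, 167, 170, 173, 171, 172, 176, 165, 174, 213, 234, 240, 241, 241, 241, 241, 241, 241, 241, 241, 241, 234, 180, 105, 77, 74, 73, 73, 75]
223 [124, 125, 121, 122, 123, 126, 129, 164, 226, 239, 241, 241, 241, 241, 241, 241, 241, 241, 241, 240, 232, 212, 168, 127, 96, 74, 66, 71, 99, 118, 137, 160, 174, 176, 165, 177, 217, 237, 241, 241, 241, 
[... 508 characters left out ...]
, 118, 116, 116, 121, 135, 184, 220, 237, 241, 241, 242, 241, 241, 241, 241, 241, 241, 238, 219, 166, 125, 109, 105, 107, 106, 103]
[(196, 182), (197, 183), (198, 183), (199, 173), (200, 147), (201, 138), (202, 139), (203, 150), (204, 188), (205, 217), (206, 228), (207, 229), (208, 226), (209, 224), (210, 223), (211, 220), (212, 217), (213, 213), (214, 211), (215, 205), (216, 171), (217, 139), (218, 142), (219, 164), (220, 173), (221, 167), (222, 142), (223, 110), (224, 97), (225, 106), (226, 107), (227, 107), (228, 107), (229, 107), (230, 119), (231, 139), (232, 150), (233, 149), (234, 147), (235, 148), (236, 146), (237, 140), (238, 115), (239, 78)]
205 [13.5174  0.9158]
218 [3.6078 0.9253]
```

Emit:
{"fn": "jog_arm", "kwargs": {"moves": [{"slide":[0,1.1,0],"angular":[0,0,0],"fingers":1},{"slide":[0,1.1,0],"angular":[0,0,0],"fingers":1},{"slide":[0,1.1,0],"angular":[0,0,0],"fingers":1},{"slide":[0,1.1,0],"angular":[0,0,0],"fingers":1},{"slide":[0,1.1,0],"angular":[0,0,0],"fingers":1}]}}

```text
clock: 22.53
tcp_pos: [0.5588, -0.0975, 0.118]
orientation: [-0.001, -0.557, 0.831, 0.0]
wrist_force: [-0.4, -0.2, -1.2]
finger_gap: 0.0119
grip_force: 78.5
```

```bash
cat > m.py <<'E'
from h import *
for k in range(3):
    w=snap("wrist");s=get_state();T=T_wt(s);g=cv2.cvtColor(w["color"],cv2.COLOR_RGB2GRAY).astype(float)
    def cross(v,x0,th):
        b=v>th;i=np.where(b[:-1]!=b[1:])[0];return [round(x0+j+(th-v[j])/(v[j+1]-v[j]),1) for j in i]
    print(s["tcp_pos"],s["wrist_force"],"tip",proj(w,(T@[0,0,.056,1])[:3]),"lug",cross(g[206:210,285:355].mean(0),285,190),"slot",cross(g[219:222,303:335].mean(0),303,205),"pin",cross(g[226:228,303:335].mean(0),303,150),"rows",cross(g[190:225,321:325].mean(1),190,190))
E
python3 m.py
```

```text
[ 0.5588 -0.0975  0.118 ] [ 0.4185  0.1277 -1.0935] tip [318.7647 224.8382] lug [np.float64(297.6), np.float64(309.6), np.float64(312.1), np.float64(314.8), np.float64(317.7), np.float64(339.6)] slot [np.float64(311.7), np.float64(326.1)] pin [np.float64(312.7), np.float64(324.5)] rows [np.float64(203.7), np.float64(216.3)]
[ 0.5588 -0.0975  0.118 ] [ 0.1177 -0.547  -0.2698] tip [318.7762 224.8341] lug [np.float64(297.6), np.float64(309.7), np.float64(312.3), np.float64(315.2), np.float64(317.6), np.float64(339.6)] slot [np.float64(311.8), np.float64(326.1)] pin [np.float64(312.7), np.float64(324.5)] rows [np.float64(203.7), np.float64(216.4)]
[ 0.5588 -0.0975  0.118 ] [ 0.2303  0.519  -0.2578] tip [318.7496 224.8094] lug [np.float64(297.6), np.float64(309.7), np.float64(312.1), np.float64(315.3), np.float64(317.7), np.float64(339.6)] slot [np.float64(311.7), np.float64(326.1)] pin [np.float64(312.7), np.float64(324.5)] rows [np.float64(203.7), np.float64(216.4)]
```

Emit:
{"fn": "jog_arm", "kwargs": {"moves": [{"slide":[0,0,4],"angular":[0,0,0],"fingers":1},{"slide":[0,0,8],"angular":[0,0,0],"fingers":1},{"slide":[0,0,12],"angular":[0,0,0],"fingers":1},{"slide":[0,0,15],"angular":[0,0,0],"fingers":1},{"slide":[0,0,17],"angular":[0,0,0],"fingers":1},{"slide":[0,0,17],"angular":[0,0,0],"fingers":1},{"slide":[0,0,17],"angular":[0,0,0],"fingers":1}]}}

```text
clock: 23.27
tcp_pos: [0.5586, -0.0975, 0.1007]
orientation: [-0.001, -0.557, 0.831, 0.001]
wrist_force: [0.5, -0.3, 0.1]
finger_gap: 0.0114
grip_force: 78.5
```

```bash
python3 - <<'E'
from h import *
w=snap("wrist");s=get_state();T=T_wt(s);Ti=np.linalg.inv(T);print(s["tcp_pos"],s["wrist_force"])
g=cv2.cvtColor(w["color"],cv2.COLOR_RGB2GRAY).astype(int)
for r in range(206,236,2): print(r,(g[r,290:350:1]//10).tolist())
E
```

```text
[ 0.5588 -0.0975  0.101 ] [ 0.0378 -0.0133 -0.3481]
206 [7, 7, 7, 7, 7, 8, 9, 12, 14, 15, 15, 15, 15, 15, 15, 15, 15, 15, 15, 14, 15, 15, 15, 14, 14, 14, 14, 14, 14, 15, 15, 15, 15, 15, 15, 15, 15, 15, 15, 15, 15, 14, 15, 15, 15, 16, 18, 19, 18, 15, 11, 7, 5, 4, 3, 3, 3, 3, 3, 2]
208 [7, 7, 7, 7, 7, 8, 11, 13, 13, 13, 13, 13, 13, 13, 13, 13, 13, 13, 13, 13, 13, 13, 13, 13, 13, 13, 13, 13, 14, 14, 14, 13, 13, 13, 13, 13, 13, 13, 13, 13, 13, 13, 13, 13, 13, 13, 13, 13, 13, 13, 12, 9, 5, 3, 3, 2, 2, 3, 3, 3]
210 [7, 7, 7, 7, 7, 9, 12, 13, 14, 14, 14, 13, 14, 13, 13, 13, 13, 13, 13, 13, 13, 14, 13, 13, 14, 14, 14, 14, 13, 13, 13, 13, 14, 13, 13, 13, 13, 13, 13, 13, 14, 14, 13, 14, 13, 13, 13, 13, 14, 13, 13, 10, 7, 3, 3, 2, 2, 2, 1, 2]
212 [7, 6, 7, 7, 8, 12, 15, 17, 17, 17, 17, 17, 17, 18, 17, 17, 17, 17, 17, 17, 18, 18, 18, 18, 18, 17, 17, 17, 17, 17, 17, 17, 17, 17, 17, 17, 18, 20, 22, 23, 23, 23, 23, 22, 22, 22, 22, 22, 22, 22, 21, 18, 11, 5, 2, 2, 2, 2, 2, 2]
214 [7, 7, 7, 7, 8, 14, 20, 20, 19, 18, 18, 18, 18, 18, 18, 18, 18, 18, 18, 18, 18, 18, 19, 19, 19, 18, 18, 18, 18, 18, 18, 1
[... 1767 characters left out ...]
3, 24, 24, 24, 24, 24, 24, 24, 24, 24, 24, 24, 23, 21, 17, 13, 12, 11, 12, 12, 12, 12, 12, 12, 12, 11, 11, 11, 12, 15, 20, 23, 24, 24, 24, 24, 24, 24, 24, 24, 24, 24, 23, 22, 17, 13, 11, 12, 12, 12, 12, 12, 11]
232 [11, 11, 11, 11, 12, 16, 22, 24, 24, 24, 24, 24, 24, 24, 24, 24, 23, 21, 17, 14, 12, 12, 14, 15, 15, 15, 15, 15, 15, 15, 15, 15, 15, 15, 15, 15, 14, 14, 15, 19, 22, 23, 24, 24, 24, 24, 24, 24, 24, 24, 22, 17, 12, 11, 11, 11, 11, 11, 11, 12]
234 [11, 10, 11, 11, 11, 15, 21, 23, 24, 24, 24, 24, 24, 24, 23, 21, 16, 14, 13, 14, 15, 14, 14, 15, 14, 15, 14, 14, 14, 15, 14, 14, 14, 14, 14, 14, 14, 14, 14, 14, 13, 15, 18, 22, 23, 24, 24, 24, 24, 24, 22, 17, 12, 11, 11, 11, 11, 11, 11, 11]
```

Emit:
{"fn": "jog_arm", "kwargs": {"moves": [{"slide":[0,0,3],"angular":[0,0,0],"fingers":1},{"slide":[0,0,5],"angular":[0,0,0],"fingers":1},{"slide":[0,0,7],"angular":[0,0,0],"fingers":1},{"slide":[0,0,8],"angular":[0,0,0],"fingers":1},{"slide":[0,0,8],"angular":[0,0,0],"fingers":1}]}}

```text
clock: 23.73
tcp_pos: [0.5585, -0.0975, 0.0926]
orientation: [-0.001, -0.557, 0.831, 0.001]
wrist_force: [0.7, 0.2, -0.7]
finger_gap: 0.0116
grip_force: 78.5
```

Emit:
{"fn": "jog_arm", "kwargs": {"moves": [{"slide":[0,0,2],"angular":[0,0,0],"fingers":1},{"slide":[0,0,4],"angular":[0,0,0],"fingers":1},{"slide":[0,0,6],"angular":[0,0,0],"fingers":1},{"slide":[0,0,6],"angular":[0,0,0],"fingers":1}]}}

```text
clock: 24.07
tcp_pos: [0.5584, -0.0974, 0.0865]
orientation: [-0.001, -0.557, 0.831, 0.001]
wrist_force: [0.5, -1.5, -0.4]
finger_gap: 0.0114
grip_force: 78.5
```

Emit:
{"fn": "jog_arm", "kwargs": {"moves": [{"slide":[0,0,3],"angular":[0,0,0],"fingers":1},{"slide":[0,0,6],"angular":[0,0,0],"fingers":1},{"slide":[0,0,9],"angular":[0,0,0],"fingers":1},{"slide":[0,0,11],"angular":[0,0,0],"fingers":1},{"slide":[0,0,11],"angular":[0,0,0],"fingers":1}]}}

```text
clock: 24.48
tcp_pos: [0.5587, -0.0976, 0.0756]
orientation: [-0.001, -0.557, 0.831, 0.0]
wrist_force: [0.4, -0.6, 0.4]
finger_gap: 0.0115
grip_force: 78.7
```

Emit:
{"fn": "jog_arm", "kwargs": {"moves": [{"slide":[0,0,2],"angular":[0,0,0],"fingers":1},{"slide":[0,0,4],"angular":[0,0,0],"fingers":1},{"slide":[0,0,5],"angular":[0,0,0],"fingers":1},{"slide":[0,0,5],"angular":[0,0,0],"fingers":1}], "squeeze": 110}}

```text
clock: 24.82
tcp_pos: [0.5589, -0.0979, 0.0712]
orientation: [-0.001, -0.557, 0.831, -0.0]
wrist_force: [-1.1, -1.9, 3.7]
finger_gap: 0.011
grip_force: 107.5
```

Spring contact begins. Pressing on in small steps.

Emit:
{"fn": "jog_arm", "kwargs": {"moves": [{"slide":[0,0,1],"angular":[0,0,0],"fingers":1},{"slide":[0,0,2],"angular":[0,0,0],"fingers":1},{"slide":[0,0,3],"angular":[0,0,0],"fingers":1},{"slide":[0,0,3],"angular":[0,0,0],"fingers":1}]}}

```text
clock: 25.15
tcp_pos: [0.5589, -0.098, 0.0686]
orientation: [-0.001, -0.557, 0.831, -0.0]
wrist_force: [-1.7, -2.1, 6.1]
finger_gap: 0.0109
grip_force: 108.0
```

Emit:
{"fn": "jog_arm", "kwargs": {"moves": [{"slide":[0,0,1],"angular":[0,0,0],"fingers":1},{"slide":[0,0,2],"angular":[0,0,0],"fingers":1},{"slide":[0,0,2],"angular":[0,0,0],"fingers":1}]}}

```text
clock: 25.4
tcp_pos: [0.559, -0.098, 0.0684]
orientation: [-0.0, -0.557, 0.831, -0.001]
wrist_force: [-5.5, -0.5, 18.8]
finger_gap: 0.0109
grip_force: 109.8
```

```bash
python3 - <<'E'
from h import *
P=lid();s=get_state();print(s["tcp_pos"],s["wrist_force"],s["clock"])
p=P["side"]
for t in("column","pin","pin_grip","lid_hinge"):
    for n in P:
        for r in tip_of(t,P[n])[:1]: print(t,n,r["point"],np.round(r["p"],2))
T=T_wt(s)
print("pred grip/tip side",proj(p,(T@[0,0,-.008,1])[:3]),"pred column mid",proj(p,[.5772,-.0606,.037]))
E
```

```text
side 0.96 [320.2, 210.0] lid 0.03 res 2.2921969217517795
wrist 0.32 [317.0, 240.2] lid -0.1 res 2.2628842570148207
[ 0.559  -0.098   0.0684] [-6.7138 -0.9999 17.9734] 25.7
column side [335.0, 212.7] 0.74
pin side [320.2, 220.7] 0.47
pin wrist [319.1, 223.5] 0.81
pin_grip side [319.1, 207.3] 0.45
pin_grip wrist [316.7, 267.1] 0.97
lid_hinge side [350.9, 192.8] 0.92
pred grip/tip side [321.3016 204.3939] pred column mid [335.5862 204.6736]
```

Emit:
{"fn": "jog_arm", "kwargs": {"moves": [{"slide":[0,0,1],"angular":[0,0,0],"fingers":1},{"slide":[0,0,1],"angular":[0,0,0],"fingers":1},{"slide":[0,0,1],"angular":[0,0,0],"fingers":1},{"slide":[0,0,1],"angular":[0,0,0],"fingers":1}]}}

```text
clock: 26.63
tcp_pos: [0.559, -0.098, 0.0683]
orientation: [-0.0, -0.557, 0.831, -0.001]
wrist_force: [-8.9, -0.4, 23.2]
finger_gap: 0.0109
grip_force: 110.5
```

Emit:
{"fn": "jog_arm", "kwargs": {"moves": [{"slide":[0,0.6,0],"angular":[0,0,0],"fingers":1},{"slide":[0,1.2,0],"angular":[0,0,0],"fingers":1},{"slide":[0,1.2,0.5],"angular":[0,0,0],"fingers":1},{"slide":[0,1.2,0.5],"angular":[0,0,0],"fingers":1}]}}

```text
clock: 26.97
tcp_pos: [0.559, -0.098, 0.0683]
orientation: [0.0, -0.557, 0.831, -0.002]
wrist_force: [-6.8, -1.4, 24.8]
finger_gap: 0.0106
grip_force: 110.6
```

```bash
python3 - <<'E'
from h import *
s=get_state();print(s["tcp_pos"],s["wrist_force"],s["ft_torque"],s["clock"])
for k in range(2):
    p=snap("side");r=tip_of("lid_slot",p)[0];print(r)
h=np.array([.594,-.0175,.04]);d=np.array([.381,.925,0])
for th in(0,.03,.06,.1):
    print(th,proj(p,h+d*(-.0865*np.cos(th)+.010*np.sin(th))+np.array([0,0,.0865*np.sin(th)+.010*np.cos(th)])))
E
```

```text
[ 0.559  -0.098   0.0683] [-6.8214 -1.4414 24.8302] [-0.1867  1.5945  0.0472] 26.9667
{'point': [322.0, 207.7], 'p': 0.68}
{'point': [322.3, 206.8], 'p': 0.98}
0 [322.3733 211.0239]
0.03 [322.4699 210.3191]
0.06 [322.5925 209.595 ]
0.1 [322.7966 208.6006]
```

```bash
python3 - <<'E'
from h import *
w=snap("wrist");s=get_state();T=T_wt(s);g=cv2.cvtColor(w["color"],cv2.COLOR_RGB2GRAY).astype(int)
print([(r,int(g[r,300:310].mean()),int(g[r,325:335].mean())) for r in range(195,262)])
for r in (224,228,232,236,240): print(r,(g[r,282:356]//10).tolist())
for z in(.050,.055,.059):
    for x in(.0175,.013):
        print(z,x,[proj(w,np.r_[(T@[x-.0015,y,0,1])[:2],z]) for y in(-.015,.015)])
print("lower lug edge z.04",[proj(w,np.r_[(T@[.015,y,0,1])[:2],.04]) for y in(-.015,.015)])
E
```

```text
[(195, 38, 33), (196, 36, 31), (197, 48, 41), (198, 64, 60), (199, 76, 73), (200, 81, 78), (201, 80, 77), (202, 82, 77), (203, 80, 76), (204, 78, 75), (205, 79, 75), (206, 78, 77), (207, 78, 79), (208, 82, 82), (209, 101, 95), (210, 123, 122), (211, 130, 129), (212, 129, 130), (213, 130, 130), (214, 129, 130), (215, 129, 129), (216, 127, 126), (217, 128, 126), (218, 127, 125), (219, 127, 127), (220, 142, 137), (221, 178, 167), (222, 190, 185), (223, 190, 189), (224, 190, 189), (225, 190, 189), (226, 191, 189), (227, 190, 187), (228, 190, 183), (229, 190, 174), (230, 190, 163), (231, 185, 156), (232, 174, 152), (233, 167, 148), (234, 166, 144), (235, 164, 144), (236, 160, 145), (237, 149, 140), (238, 114, 117), (239, 93, 102), (240, 85, 90), (241, 83, 78), (242, 81, 66), (243, 75, 60), (244, 75, 58), (245, 73, 58), (246, 74, 59), (247, 71, 58), (248, 70, 57), (249, 70, 56), (250, 71, 53), (251, 69, 54), (252, 68, 54), (253, 68, 52), (254, 67, 53), (255, 66, 51), (256, 65, 51), (257, 65, 52), (258, 63, 50), (259, 64, 49), (260, 63, 49), (261, 63, 50)]
224 [7, 7, 7, 7, 7, 7, 7, 7, 7, 7,
[... 1151 characters left out ...]
10, 10, 10, 10, 10, 10, 8, 6, 3, 5, 10, 12, 11, 9, 7, 6, 6, 5, 5, 5, 5, 5, 5, 5, 5, 7, 9, 11, 12, 11, 7, 4, 4, 8, 9, 9, 10, 10, 10, 10, 10, 11, 13, 16, 19, 21, 16, 10, 7, 7, 7, 7, 7, 7, 7, 6, 7]
0.05 0.0175 [array([292.6861, 221.721 ]), array([345.1152, 221.7415])]
0.05 0.013 [array([292.8949, 229.0743]), array([344.9074, 229.0972])]
0.055 0.0175 [array([291.8553, 224.7752]), array([345.9231, 224.7975])]
0.055 0.013 [array([292.0781, 232.3307]), array([345.7016, 232.3555])]
0.059 0.0175 [array([291.1525, 227.3594]), array([346.6065, 227.3832])]
0.059 0.013 [array([291.3875, 235.0845]), array([346.3731, 235.1109])]
lower lug edge z.04 [array([294.2471, 217.6957]), array([343.5962, 217.7137])]
```

```bash
python3 -c "
from workcell import *
print(hand_in())"
```

```text
the job is handed in; nothing more can be done
None
```

The column is in the cradle with a fitting sticking out at each end, the lid is pressed shut, and the locking pin is home, still gripped and pressed down with about 25 N; handed in at about 27 s, though I went over the picture limit, viewing 11 instead of 10.

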